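Load prisms into a carrier's three-groove nests and run it through the dispenser

ROBOT

A 6-joint arm with a two-finger parallel gripper is mounted at the origin on the work surface. World frame = base frame: x ahead of the robot, y to its left, z up, the work surface at z = 0. Lengths are in m, angles in degrees, forces in N, time in s.
With the tool pointing down it reaches from about 0.25 to 0.725 m from the base axis. Payload 9.7 kg.
Tool frame: the origin (TCP) lies midway between the tips of the shut fingers; the grasp point (between the pads) lies 19 mm behind it (bot.hold_point_z is the distance from the TCP to the grasp point, in m); z points along the fingers, y is the line along which they close (so a half turn about z gives the same grasp; the last joint's range is limited). The gripper opens to 85 mm and grips with 20 to 120 N. Pads are 22 mm wide; open, the fingers measure 114 mm over their backs; the gripper's body (76 mm by 85 mm) begins 54 mm behind the grasp point. The pads swing forward as they close: fully open they stand 13 mm farther back than shut.
Start: joints at [-73.453, 4.979, 10.078, 95.1, 0, 90], TCP at [0.157, -0.527, 0.231] pointing down, gripper open.
Joint ranges: [-179.16, 179.16], [-48.56, 103.87], [-65.8, 70.77], [-126.05, 130.52], [-82.76, 87.17], [-180, 180]. Speed limits (degrees/s): [127.2, 127.2, 147.25, 180, 180, 180].

INTERFACE

Orientations are given as [roll, pitch, yaw] about the fixed x, y, z axes, in that order (R = Rz(yaw) Ry(pitch) Rx(roll)).
In Python, from workcell import bot gives the robot as it stands.
- The arm moves only by the tool play_rows, never from a script. Its argument "steps" is a list that holds one entry, the list of rows, each a list of 4 numbers: the shift along the tool's x, y, z in m, then the turn about the tool's z in rad. In form: [[[tx, ty, tz, yaw], ...]]. A call has exactly 5 rows; each row shifts and turns the commanded pose from where the row before left it, along the tool's axes as they then stand; what a row does not reach is not made up. A row lasts 1/12 s, in which the tool goes at most 41.7 mm and 7.16 degrees, less where a joint would pass 70% of its speed; a pose out of reach is approached as far as the arm can. A call is refused whole if a number of a shift passes 0.0417 or a number of a turn 0.125, either way. A call with a gripper value outside its range is refused whole. "gripper" is the finger opening in m, from 0 to 0.0854, set as the call begins (left out, the last holds). The fingers move at their own pace and stop on an object; "squeeze" is the grip in N (left out, the last holds). Time passes only in rows, so rows that do not move let the fingers close, or fill a call up. It gives the time, the measured TCP pose, the force, the opening and the grip force at its end, in the units of the state.
- bot.get_obs(): the state, without advancing time (a new reading comes with each control period).
- bot.camera(name): name is "scene" or "side" or "wrist"; returns a dict with "img" (420x560x3 uint8, blue, green, red), "vfov" (degrees; the focal length in pixels is half the picture's height over the tangent of half this angle, whatever the lens; pixels are square), "cx", "cy" (the principal point, pixels), "xyz" and "attitude" of the camera in the world. Camera axes: x right, y down, z forward; pixel columns grow to the right and rows downward; lengths in m; the calibration is good to about 2 mm. A picture is of the moment at which its call begins. There is no depth.
- bot.job_done(): hands the job in; it is judged then, once.
The state is a dict: "time": time; "q": joint angles; "qd": joint speeds; "joint_efforts": joint torques, N m; "ee_pos": TCP position; "tcp_rot": TCP orientation; "wrist_force": force on the tool from outside, world axes, zero at the start; "torque": the same for the moment, N m; "opening": finger opening in m; "grasp_force": force on a finger pad.
Only numpy, scipy, OpenCV 4.12 (cv2) and the standard library are available. Lean on these libraries where they do the work, as an engineer would, in place of code of your own. Each camera call takes 0.05 s, during which the arm holds its last target. There are 200 camera calls.

TASK

Slide the orange carrier out from under the dispensing nozzle to the loading mark and seat every prism on the bench in a nest of its own, all three ball feet bearing in the three grooves so that it cannot rock. Slide the loaded carrier back to the mark under the nozzle, press the start button fully down once, then slide the carrier out to the loading mark again, with every prism still seated. Move the carrier only by sliding it along its rails, never lifting it, and leave the other things on the bench where they are.

Things in the scene. Friction and masses are not known exactly. Their poses are not given: they have to be found in the camera images.
- carrier_mid (a point): middle of the underside of the carrier, a loose orange phenolic plate 100 x 330 x 12 mm (x, y, z), about 0.55 kg, underside 20 mm above the bench, on a bed between two guide rails 7 mm high (2 mm play): it slides along its own y axis only. Friction resists with about 3 N empty, 7 N full. It carries four nests in a row and a handle. z up.
- handle (a point): centre, half-way up, of the carrier's handle: an upright black post 18 mm in diameter and 46 mm high (38 to 84 mm above the bench; this point is 63 mm above it), 76 mm from carrier_mid on the carrier's -x side (towards the robot), on an aluminium bracket 34 mm wide. Axes as the carrier's.
- load_at (a point): loading mark: where carrier_mid must be for loading. On the bed's top (20 mm above the bench), mid-way between the rails, about 130 to 170 mm along the bed from dispense_at, to its left or right. Drawn on the bed's near edge as a black T whose stem points along x, where the handle must stand. Axes as the bed's: y along the rails.
- dispense_at (a point): nozzle mark: where carrier_mid must be for dispensing; as load_at, with the same black T, but behind the far rail stands an aluminium column, its top 190 mm above the bench, with a black syringe and brass nozzle hanging 86 mm to the +x side of this point from 105 mm above the bench upwards. The carrier starts within about 6 mm of it.
- bed: aluminium bed of the dispensing station, 180 x 620 x 20 mm, fixed, perhaps a few degrees askew; origin on its underside, mid-way between the rails; y runs along the rails, z up.
- nest1 (a point): centre of nest 1 of 4, at y = -120 mm on the carrier, on the plate's top (32 mm above the bench). Axes as the carrier's. Three steel V-grooves stand on the plate round each nest, running radially 21 to 39 mm from its centre: one along the carrier's +x, the others 120 degrees either side; 12 mm wide at the mouth, 7 mm high, 50 degree walls.
- nest2 (a point): centre of nest 2 of 4, at y = -40 mm on the carrier, on the plate's top (32 mm above the bench). As nest1. A ball foot 30 mm from the centre that comes down within about 4 mm of its groove's middle slides home. Seated, a prism's cube centre is 31 mm above this point; with a foot not in its groove it stands lower, higher or tilted.
- nest3 (a point): centre of nest 3 of 4, at y = 40 mm on the carrier, on the plate's top (32 mm above the bench). As nest1.
- nest4 (a point): centre of nest 4 of 4, at y = 120 mm on the carrier, on the plate's top (32 mm above the bench). As nest1.
- prism1_c (a point): centre of the glass cube of prism 1: a 30 mm glass cube on a dark steel three-armed foot plate (arms 13 mm wide, 6 mm thick, reaching 36 mm from the centre), one arm along the body's +x, square to a cube face, the others 120 degrees either side. The plate's top is 15 mm and the bottoms of the balls 28 mm below this point. z up.
- prism2_c (a point): centre of the glass cube of prism 2: as prism 1. Each arm has a steel ball foot 10 mm in diameter under it, 30 mm from the centre; the three are alike, so any of three turns of 120 degrees fits a nest. Weighs about 0.12 kg.
- prism3_c (a point): centre of the glass cube of prism 3: as prism 1. 3 or 4 of the prisms are present, standing on the bench in front of the bed; any prism may go in any nest.
- prism4_c (a point): centre of the glass cube of prism 4: as prism 1.
- start (a joint): travel of the start button in m: 0 up, 0.006 fully down; springs back. Counts as pressed beyond 0.004; about 5 N presses it fully.
- start_top (a point): centre of the top face of the start button, a steel disc 28 mm in diameter in a black collar, 68 mm above the bench on a grey box 90 x 80 x 50 mm standing to the left or right of the bed; pressed straight down. (The similar box on the other side carries a round gauge: leave it.)
- tweezers: steel tweezers lying flat, 110 mm long, 7 mm high; a bystander, to be left alone. Origin at its underside.
- hexkey: hex key lying flat, 90 mm long, 6 mm high; a bystander, to be left alone. Origin at its underside.
- spanner: spanner lying flat, 120 mm long; a bystander, to be left alone. Origin at its underside.
Things that resemble listed ones, but are neither listed nor needed, are in the scene too. Leave any green look-alike of the part that bears prism2_c alone.

How it is judged (in metres and radians):
On the way, in this order (a step that is already met when the one before it is completed fails the run):
1. the carrier stands at the loading mark (horizontal distance between carrier_mid and load_at below 0.01 m), for 0.2 s.
2. every prism is seated in a nest, with the carrier at the loading mark (horizontal distance between carrier_mid and load_at below 0.01 m and (horizontal distance between prism1_c and nest1 below 0.003 m or horizontal distance between prism1_c and nest2 below 0.003 m or horizontal distance between prism1_c and nest3 below 0.003 m or horizontal distance between prism1_c and nest4 below 0.003 m) and z of prism1_c in the frame of nest1 between 0.0292 and 0.0324 m and angle between the z axis of each of prism1_c, prism2_c, prism3_c, prism4_c and the z axis of carrier_mid, either way round below 0.035 rad and contact force between each of prism1_c0, prism1_c1, prism1_c2, prism2_c0, prism2_c1, prism2_c2, prism3_c0, prism3_c1, prism3_c2, prism4_c0, prism4_c1, prism4_c2 and carrier above 0.03 N and (horizontal distance between prism2_c and nest1 below 0.003 m or horizontal distance between prism2_c and nest2 below 0.003 m or horizontal distance between prism2_c and nest3 below 0.003 m or horizontal distance between prism2_c and nest4 below 0.003 m) and z of prism2_c in the frame of nest1 between 0.0292 and 0.0324 m and (horizontal distance between prism3_c and nest1 below 0.003 m or horizontal distance between prism3_c and nest2 below 0.003 m or horizontal distance between prism3_c and nest3 below 0.003 m or horizontal distance between prism3_c and nest4 below 0.003 m) and z of prism3_c in the frame of nest1 between 0.0292 and 0.0324 m and (horizontal distance between prism4_c and nest1 below 0.003 m or horizontal distance between prism4_c and nest2 below 0.003 m or horizontal distance between prism4_c and nest3 below 0.003 m or horizontal distance between prism4_c and nest4 below 0.003 m) and z of prism4_c in the frame of nest1 between 0.0292 and 0.0324 m), for 0.2 s.
3. the carrier stands at the nozzle mark with every prism seated (horizontal distance between carrier_mid and dispense_at below 0.01 m and (horizontal distance between prism1_c and nest1 below 0.003 m or horizontal distance between prism1_c and nest2 below 0.003 m or horizontal distance between prism1_c and nest3 below 0.003 m or horizontal distance between prism1_c and nest4 below 0.003 m) and z of prism1_c in the frame of nest1 between 0.0292 and 0.0324 m and angle between the z axis of each of prism1_c, prism2_c, prism3_c, prism4_c and the z axis of carrier_mid, either way round below 0.035 rad and contact force between each of prism1_c0, prism1_c1, prism1_c2, prism2_c0, prism2_c1, prism2_c2, prism3_c0, prism3_c1, prism3_c2, prism4_c0, prism4_c1, prism4_c2 and carrier above 0.03 N and (horizontal distance between prism2_c and nest1 below 0.003 m or horizontal distance between prism2_c and nest2 below 0.003 m or horizontal distance between prism2_c and nest3 below 0.003 m or horizontal distance between prism2_c and nest4 below 0.003 m) and z of prism2_c in the frame of nest1 between 0.0292 and 0.0324 m and (horizontal distance between prism3_c and nest1 below 0.003 m or horizontal distance between prism3_c and nest2 below 0.003 m or horizontal distance between prism3_c and nest3 below 0.003 m or horizontal distance between prism3_c and nest4 below 0.003 m) and z of prism3_c in the frame of nest1 between 0.0292 and 0.0324 m and (horizontal distance between prism4_c and nest1 below 0.003 m or horizontal distance between prism4_c and nest2 below 0.003 m or horizontal distance between prism4_c and nest3 below 0.003 m or horizontal distance between prism4_c and nest4 below 0.003 m) and z of prism4_c in the frame of nest1 between 0.0292 and 0.0324 m), for 0.2 s.
4. the start button is pressed down (value of joint start above 0.004 m).
At the end, for the whole second after the job is handed in: Carrier middle within 10 mm of the loading mark, at rest; every prism present seated: cube centre within 3 mm of a nest axis, 29.2 to 32.4 mm above the plate, within 2 degrees of square to the carrier, each of its three feet bearing (over 0.03 N); start button let go (all of step 2 and linear speed of carrier below 0.02 m/s and value of joint start below 0.003 m); the robot touches nothing.
It fails at once if the carrier is lifted off its bed (more than 6 mm) (height (world z) of carrier_mid above 0.026 m).
It fails at once if another thing on the bench is moved more than 60 mm (distance of any of tweezers, hexkey, spanner from where it was at the start of the episode above 0.06 m).
Of prism1, prism2, prism3, prism4 only 3 to 4 are there at a start; the rules pass over those that are not, and their reading is None.
At some moment in a run one of prism1, prism2, prism3, prism4 may be knocked a few centimetres aside while the robot is not near it.
Once in a run the grip may slacken for a moment while it holds something.
It also fails if it takes over 192 s, if anything falls off the work surface, if the arm or the gripper's body presses on something with over 40 N, if the wrist force passes 120 N, or if a joint passes its speed limit or range.

## Working session

There is one attempt and no reset: what is moved stays moved. The work goes in short steps, Python scripts to look and compute and a tool call to move; the robot and the scene stay as the last step left them, time stands still between calls to the robot, and variables do not carry over. Pictures are saved under pics/ and viewed, at most 14 in all, crops included, and the job is handed in when it is done.

Besides the shell and the picture viewer there is one more tool, called after "Call:" as a command line: name --argument value ..., lists and objects as JSON in quotes. play_rows: Moves the arm, as the interface text tells. Its arguments: {"type":"object","properties":{"steps":{"type":"array","items":{"type":"array","items":{"type":"array","items":{"type":"number"}}}},"gripper":{"type":"number"},"squeeze":{"type":"number"}},"required":["steps"]}

```bash
ls; mkdir -p pics; python3 - <<'E'
from workcell import bot
import cv2,numpy as np
print(bot.get_obs(), bot.hold_point_z)
for n in("scene","side","wrist"):
    c=bot.camera(n); cv2.imwrite(f"pics/{n}0.png",c["img"]); print(n,{k:v for k,v in c.items() if k!="img"})
    np.save(f"pics/{n}0.npy",c["img"])
E
```

```text
pics
{'time': 0.0, 'q': array([-7.34530179e+01,  5.01125451e+00,  1.00350771e+01,  9.51003651e+01,
        4.52598552e-04,  9.00020708e+01]), 'qd': array([-0.04038066,  0.0345283 ,  0.11041464, -0.10075971,  0.00648431,
       -0.023025  ]), 'joint_efforts': array([ 2.73596861e-04, -5.20383918e+01,  4.64807689e+01,  1.61893247e-02,
        2.06060014e-05,  9.41772868e-06]), 'ee_pos': array([ 0.15657704, -0.52700004,  0.23058718]), 'tcp_rot': array([-1.79923457e+02, -4.49831692e-04,  1.65449107e+01]), 'wrist_force': array([-0.58310027, -0.04320022,  0.19355657]), 'torque': array([-0.01768551, -0.00669971,  0.03754528]), 'grasp_force': 0.0, 'opening': 0.0853161660868595} 0.0187
scene {'vfov': 43.35151201016433, 'cx': 278.7649821666746, 'cy': 204.7994953891683, 'xyz': array([ 0.99276245, -0.94240869,  0.99652653]), 'attitude': array([-130.81797928,   -0.15202107,   29.89539125])}
side {'vfov': 47.86932410181568, 'cx': 282.1526366943455, 'cy': 212.00055837987452, 'xyz': array([0.24198563, 0.75685386, 0.9126101 ]), 'attitude': array([-137.22881171,   -0.39438343, -162.42098878])}
wrist {'vfov': 66.0256206467528, 'cx': 279.44875664419675, 'cy': 208.24474941273076, 'xyz': array([ 0.22126479, -0.50743586,  0.37301104]), 'attitude': array([ 1.64447698e+02,  1.10007013e-01, -7.34274489e+01])}
```

View pics/scene0.png

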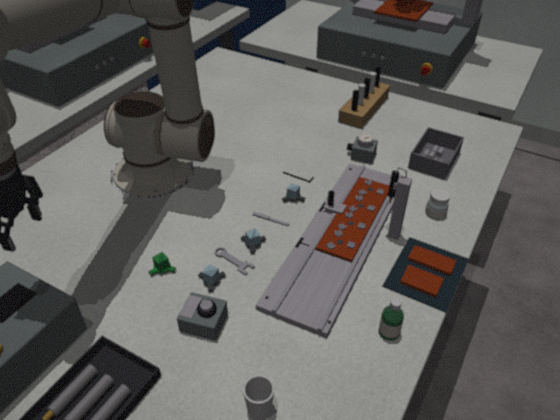

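View pics/side0.png

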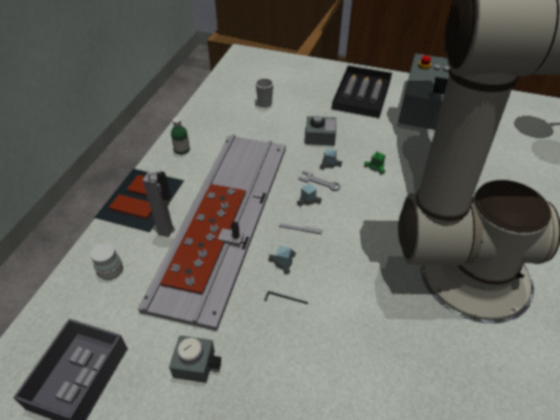

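```bash
cat > h.py <<'E'
import numpy as np,cv2
from scipy.spatial.transform import Rotation as Ro
from workcell import bot
def R(a): return Ro.from_euler('xyz',a,degrees=True).as_matrix()
def foc(c): return 210/np.tan(np.radians(c["vfov"]/2))
def ray(c,u,v):
    d=R(c["attitude"])@np.array([(u-c["cx"])/foc(c),(v-c["cy"])/foc(c),1.]); return c["xyz"],d
def onz(c,u,v,z):
    o,d=ray(c,u,v); return (o+d*(z-o[2])/d[2])[:2]
def proj(c,p):
    q=R(c["attitude"]).T@(np.asarray(p,float)-c["xyz"]); return q[:2]/q[2]*foc(c)+[c["cx"],c["cy"]]
def tri(c1,p1,c2,p2):
    o1,d1=ray(c1,*p1);o2,d2=ray(c2,*p2)
    s=np.linalg.lstsq(np.stack([d1,-d2],1),o2-o1,rcond=None)[0]
    a,b=o1+s[0]*d1,o2+s[1]*d2; return (a+b)/2,np.linalg.norm(a-b)
def rectify(c,x0,x1,y0,y1,z,s):
    # top-down map at height z: s px per m; column = (y1-y)*s, row=(x1-x)*s
    P=[(x1,y1),(x1,y0),(x0,y0),(x0,y1)]
    src=np.float32([proj(c,(x,y,z)) for x,y in P])
    dst=np.float32([((y1-y)*s,(x1-x)*s) for x,y in P])
    return cv2.warpPerspective(c["img"],cv2.getPerspectiveTransform(src,dst),(int((y1-y0)*s),int((x1-x0)*s)),flags=cv2.INTER_CUBIC)
def snap(n,name=None):
    c=bot.camera(n)
    if name: cv2.imwrite(f"pics/{name}.png",c["img"])
    return c
E
python3 - <<'E'
from h import *
s=snap("scene");d=snap("side")
pts={"p_a":((293,191),(283,257),.03),"p_b":((252,238),(308,193),.03),"p_c":((209,272),(330,157),.03),"green":((161,262),(377,160),.03),
"handle":((331,200),(235,230),.084),"button":((205,308),(318,122),.068),"gauge":((364,142),(190,350),.07),"spanner":((235,260),(320,182),0),"tweez":((271,218),(300,228),0),"hex":((298,176),(287,297),0)}
for k,(a,b,z) in pts.items(): print(k,onz(s,*a,z).round(3),onz(d,*b,z).round(3),tri(s,a,d,b)[0].round(3))
c=cv2.resize(s["img"][130:345,140:430],None,fx=2.7,fy=2.7,interpolation=cv2.INTER_CUBIC); cv2.imwrite("pics/crop1.png",cv2.convertScaleAbs(c,alpha=1.4))
E
```

```text
p_a [0.442 0.102] [0.438 0.113] [0.439 0.108 0.024]
p_b [ 0.443 -0.121] [ 0.438 -0.11 ] [ 0.44  -0.116  0.024]
p_c [ 0.415 -0.274] [ 0.418 -0.269] [ 0.416 -0.272  0.028]
green [ 0.292 -0.306] [ 0.288 -0.298] [ 0.288 -0.303  0.025]
handle [0.579 0.062] [0.554 0.112] [0.566 0.091 0.057]
button [ 0.492 -0.39 ] [ 0.481 -0.368] [ 0.485 -0.383  0.056]
gauge [0.541 0.381] [0.531 0.408] [0.535 0.402 0.056]
spanner [ 0.431 -0.186] [ 0.425 -0.191] [ 0.428 -0.188  0.001]
tweez [ 0.429 -0.001] [ 0.431 -0.011] [ 0.431 -0.006  0.005]
hex [0.404 0.206] [0.402 0.196] [0.404 0.2   0.005]
```

View pics/crop1.png

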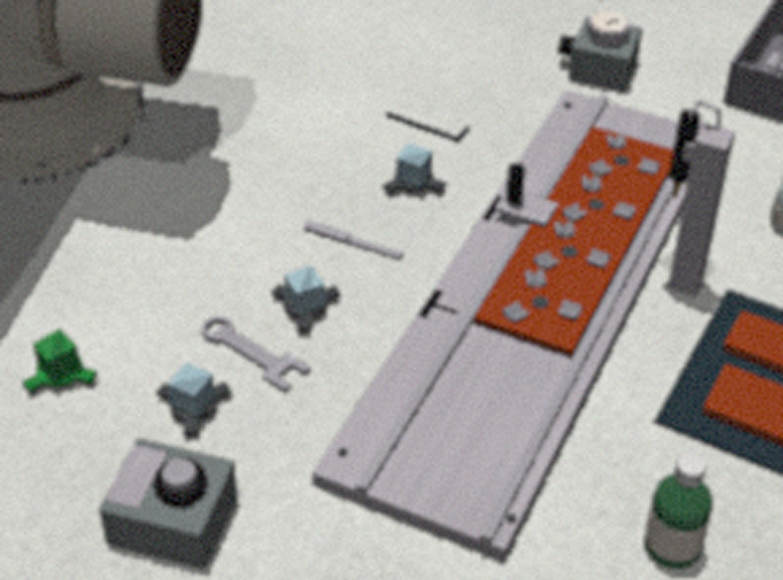

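Call:
play_rows --steps '[[[0,0,-0.026,0.0963],[0,0,-0.026,0.0963],[0,0,-0.026,0.0963],[0,0,-0.026,0],[0,0,-0.026,0]]]'

```text
time: 0.67
ee_pos: [0.1566, -0.5269, 0.3625]
tcp_rot: [180.0, 0.0, -0.0]
wrist_force: [0.2, -0.7, 0.3]
opening: 0.0857
grasp_force: 0.0
```

Call:
play_rows --steps '[[[0.0229,-0.0285,0,0],[0.0229,-0.0285,0,0],[0.0229,-0.0285,0,0],[0.0229,-0.0285,0,0],[0.0229,-0.0285,0,0]]]'

```text
time: 1.08
ee_pos: [0.2718, -0.3834, 0.3612]
tcp_rot: [-180.0, -0.0, -0.0]
wrist_force: [1.2, -1.1, -0.1]
opening: 0.0849
grasp_force: 0.0
```

Call:
play_rows --steps '[[[0.0229,-0.0285,0,0],[0.0229,-0.0285,0,0],[0.0229,-0.0285,0,0],[0.0229,-0.0285,0,0],[0.0229,-0.0285,0,0]]]'

```text
time: 1.5
ee_pos: [0.3864, -0.2406, 0.3614]
tcp_rot: [180.0, -0.0, -0.0]
wrist_force: [1.4, -0.4, 0.1]
opening: 0.0854
grasp_force: 0.0
```

Call:
play_rows --steps '[[[0.0229,-0.0285,0,0],[0.0229,-0.0285,0,0],[0.0229,-0.0285,0,0],[0.0229,-0.0285,0,0],[0.0229,-0.0285,0,0]]]'

```text
time: 1.92
ee_pos: [0.501, -0.098, 0.3613]
tcp_rot: [180.0, -0.0, 0.0]
wrist_force: [0.2, -0.1, -0.3]
opening: 0.0857
grasp_force: 0.0
```

Call:
play_rows --steps '[[[0,0,0,0],[0,0,0,0],[0,0,0,0],[0,0,0,0],[0,0,0,0]]]'

```text
time: 2.33
ee_pos: [0.4996, -0.1007, 0.3617]
tcp_rot: [180.0, -0.0, -0.1]
wrist_force: [-0.2, -0.7, -0.2]
opening: 0.0854
grasp_force: 0.0
```

```bash
python3 - <<'E'
from h import *
w=snap("wrist")
print(bot.get_obs()["ee_pos"],bot.get_obs()["tcp_rot"],{k:v for k,v in w.items() if k!="img"})
import pickle; pickle.dump(w,open("w1.pkl","wb"))
im=rectify(w,.36,.74,-.42,.28,.02,1140)
cv2.imwrite("pics/w1.png",im)
E
```

```text
[ 0.4996299  -0.10068188  0.36167441] [ 1.79989606e+02 -3.43441775e-02 -1.01959843e-01] {'vfov': 66.0256206467528, 'cx': 279.44875664419675, 'cy': 208.24474941273076, 'xyz': array([ 0.56697707, -0.10037789,  0.50407238]), 'attitude': array([ 1.64467108e+02,  3.24426539e-02, -9.00715807e+01])}
```

View pics/w1.png

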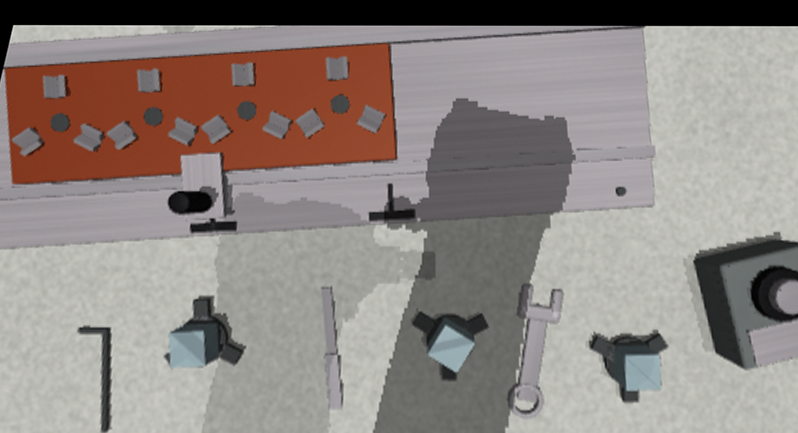

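```bash
cat >> h.py <<'E'
S=2000
def tomap(c,x0,x1,y0,y1,z): 
    im=rectify(c,x0,x1,y0,y1,z,S); return im,lambda p:np.array([x1-p[1]/S,y1-p[0]/S])
def big(m):
    cs=cv2.findContours(m.astype(np.uint8),cv2.RETR_EXTERNAL,cv2.CHAIN_APPROX_NONE)[0]
    return max(cs,key=cv2.contourArea) if cs else None
def carrier(c,win=(.54,.74,-.35,.33)):
    im,f=tomap(c,*win,.032); h=cv2.cvtColor(im,cv2.COLOR_BGR2HSV)
    m=((h[...,0]<14)&(h[...,1]>150)&(h[...,2]>60)).astype(np.uint8)
    m=cv2.morphologyEx(m,cv2.MORPH_CLOSE,np.ones((9,9)))
    m=cv2.morphologyEx(m,cv2.MORPH_OPEN,np.ones((31,31)))
    b=np.array([f(p) for p in cv2.boxPoints(cv2.minAreaRect(big(m)))])
    e=[b[1]-b[0],b[2]-b[1]]; l=max(e,key=np.linalg.norm); l=l if l[1]>0 else -l
    return b.mean(0),np.degrees(np.arctan2(-l[0],l[1])),sorted(np.linalg.norm(x) for x in e)
E
python3 - <<'E'
from h import *; import pickle
w=pickle.load(open("w1.pkl","rb"))
c,a,e=carrier(w); print("carrier",c,a,e)
# T marks
im,f=tomap(w,.52,.61,-.12,.16,.02)
m=(im.max(2)<45).astype(np.uint8)
for k in cv2.findContours(m,cv2.RETR_EXTERNAL,cv2.CHAIN_APPROX_NONE)[0]:
    if cv2.contourArea(k)>80: x,y,ww,h=cv2.boundingRect(k); print("blk",f((x,y)).round(4),f((x+ww,y+h)).round(4))
cv2.imwrite("pics/T.png",im)
for i,(x,y) in enumerate([(.439,.108),(.44,-.116),(.416,-.272)]):
    im,f=tomap(w,x-.05,x+.05,y-.05,y+.05,.043); h=cv2.cvtColor(im,cv2.COLOR_BGR2HSV)
    m=(h[...,0]>85)&(h[...,0]<115)&(h[...,1]>25)&(h[...,2]>120)
    k=big(m); r=cv2.minAreaRect(k); print("cube",i,f(r[0]).round(4),np.array(r[1])/S,r[2])
    cv2.imwrite(f"pics/c{i}.png",im)
a=np.hstack([cv2.imread(f"pics/c{i}.png") for i in range(3)])
t=cv2.imread("pics/T.png"); t=np.hstack([t,np.zeros((t.shape[0],40,3),np.uint8)])[:, :600]
cv2.imwrite("pics/v.png",np.vstack([a,t]))
E
```

```text
carrier [0.6163083  0.00718684] 3.5541854 [np.float32(0.04260115), np.float32(0.14842208)]
blk [0.548 0.113] [0.537 0.073]
blk [0.572  0.1325] [0.553 0.094]
blk [ 0.5785 -0.044 ] [ 0.5475 -0.0835]
cube 0 [0.4406 0.1062] [0.02915939 0.02943467] 87.66268920898438
cube 1 [ 0.4405 -0.1147] [0.02946794 0.02952094] 32.00538635253906
cube 2 [ 0.4209 -0.2747] [0.02953806 0.02917015] 86.98721313476562Traceback (most recent call last):
  File "<stdin>", line 17, in <module>
    return _nx.concatenate(arrs, 0, dtype=dtype, casting=casting)
           ~~~~~~~~~~~~~~~^^^^^^^^^^^^^^^^^^^^^^^^^^^^^^^^^^^^^^^
ValueError: all the input array dimensions except for the concatenation axis must match exactly, but along dimension 1, the array at index 0 has size 599 and the array at index 1 has size 600
```

```bash
python3 - <<'E'
s=open('h.py').read()
s=s.replace("m=cv2.morphologyEx(m,cv2.MORPH_CLOSE,np.ones((9,9)))\n    m=cv2.morphologyEx(m,cv2.MORPH_OPEN,np.ones((31,31)))","m=cv2.morphologyEx(m,cv2.MORPH_OPEN,np.ones((5,5)));m=cv2.morphologyEx(np.pad(m,60),cv2.MORPH_CLOSE,np.ones((61,61)))[60:-60,60:-60]")
open('h.py','w').write(s)
E
python3 - <<'E'
from h import *; import pickle
w=pickle.load(open("w1.pkl","rb"))
c,a,e=carrier(w); print("carrier",c,a,e)
ar=np.radians(a); ex=np.array([np.cos(ar),np.sin(ar)]);ey=np.array([-ex[1],ex[0]])
print("handle",c-.076*ex)
# bed edges and T stems: sample along rows in bed frame
im=cv2.imread("pics/T.png").max(2); x1,y1=.61,.16
for name,yc in (("disp",.093),("load",-.0637)):
    xs=.5475-(yc+.0637)*np.tan(ar)
    for d in (.003,.005,.010,.013,.016,.02,.024):
        p=np.array([xs,yc])+d*ex
        t=np.arange(-.03,.03,.0004); q=p+t[:,None]*ey
        v=cv2.remap(im,((y1-q[:,1])*S).astype(np.float32)[None],((x1-q[:,0])*S).astype(np.float32)[None],1)[0]
        k=v<55
        if k.any(): print(name,d,"centre along bed y",((t[k].min()+t[k].max())/2+ey@p).round(4),"width",(k.sum()*.4).round(1))
print("carrier along",ey@c, "across",ex@c)
E
```

```text
carrier [0.6389068  0.09906867] 3.7429805 [np.float32(0.09955357), np.float32(0.32888576)]
handle [0.56306887 0.09410732]
disp 0.003 centre along bed y 0.0575 width 39.2
disp 0.005 centre along bed y 0.0575 width 40.0
disp 0.01 centre along bed y 0.0579 width 3.2
disp 0.016 centre along bed y 0.0457 width 0.4
disp 0.02 centre along bed y 0.0667 width 27.6
disp 0.024 centre along bed y 0.0665 width 30.4
load 0.003 centre along bed y -0.0995 width 40.0
load 0.005 centre along bed y -0.0997 width 39.6
load 0.01 centre along bed y -0.0989 width 4.4
load 0.013 centre along bed y -0.0991 width 4.0
load 0.016 centre along bed y -0.0993 width 3.6
load 0.02 centre along bed y -0.0989 width 2.8
load 0.024 centre along bed y -0.0991 width 3.2
carrier along 0.057148956 across 0.6440112
```

View pics/T.png

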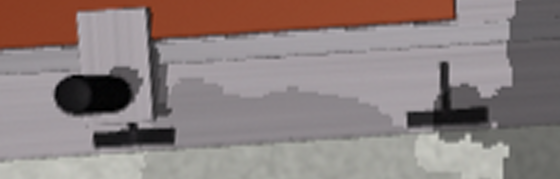

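Call:
play_rows --steps '[[[0.0127,-0.0388,0,0],[0.0127,-0.0388,0,0],[0.0127,-0.0388,0,0],[0.0127,-0.0388,0,0],[0.0127,-0.0388,0,0]]]'

```text
time: 2.8
ee_pos: [0.5639, 0.0502, 0.3627]
tcp_rot: [-178.0, -0.0, 4.2]
wrist_force: [0.2, -1.1, -0.3]
opening: 0.0853
grasp_force: 0.0
```

Call:
play_rows --steps '[[[0,0,0.04,-0.0133],[0,0,0.04,-0.0133],[0,0,0.04,-0.0133],[0,0,0.04,-0.0133],[0,0,0.04,-0.0133]]]' --gripper 0.06

```text
time: 3.22
ee_pos: [0.5627, 0.0554, 0.1609]
tcp_rot: [-178.0, -0.2, 7.8]
wrist_force: [0.0, -0.9, -0.7]
opening: 0.06
grasp_force: 0.0
```

Call:
play_rows --steps '[[[0,0,0,0],[0,0,0,0],[0,0,0,0],[0,0,0,0],[0,0,0,0]]]'

```text
time: 3.63
ee_pos: [0.5647, 0.0561, 0.1658]
tcp_rot: [-178.1, -0.4, 7.9]
wrist_force: [-0.7, -0.7, -0.1]
opening: 0.0601
grasp_force: 0.0
```

```bash
python3 - <<'E'
from h import *
o=bot.get_obs()
for k in("q","qd","ee_pos","tcp_rot","joint_efforts"):print(k,np.round(o[k],4))
E
```

```text
q [  4.6895   6.2195   4.1465  87.6436   1.9591 176.8315]
qd [ 0.1755  0.3023 -0.9802 -0.3918 -0.0557 -0.0424]
ee_pos [0.5647 0.0561 0.1658]
tcp_rot [-178.0595   -0.3912    7.8562]
joint_efforts [-6.79000e-02 -5.36716e+01  4.67816e+01  6.50000e-03  1.09000e-01
  3.00000e-03]
```

Call:
play_rows --steps '[[[0,-0.008,0,0],[0,-0.008,0,0],[0,-0.008,0,0],[0,0,0,0],[0,0,0,0]]]'

```text
time: 4.05
ee_pos: [0.5597, 0.0808, 0.1634]
tcp_rot: [-178.0, -0.1, 8.0]
wrist_force: [0.1, -0.9, 0.7]
opening: 0.0599
grasp_force: 0.0
```

```bash
python3 - <<'E'
from h import *
o=bot.get_obs()
for k in("q","qd","ee_pos","tcp_rot","joint_efforts"):print(k,np.round(o[k],4))
E
```

```text
q [  7.2262   6.1439   3.7971  87.5666   1.955  179.2637]
qd [-0.7479  0.0067 -0.3159 -0.0703 -0.1019 -0.3446]
ee_pos [0.5597 0.0808 0.1634]
tcp_rot [-1.780463e+02 -1.117000e-01  7.962100e+00]
joint_efforts [ 5.14100e-01 -5.40541e+01  4.72444e+01 -9.10000e-03  1.60700e-01
  9.19000e-02]
```

Call:
play_rows --steps '[[[0,0,0,-0.1227],[0,0,0,-0.1227],[0,0,0,-0.1227],[0,0,0,-0.1227],[0,0,0,-0.1227]]]'

```text
time: 4.47
ee_pos: [0.5598, 0.0798, 0.1632]
tcp_rot: [-178.5, -1.2, 43.4]
wrist_force: [-0.2, 0.1, -0.1]
opening: 0.06
grasp_force: 0.0
```

Call:
play_rows --steps '[[[0,0,0,-0.1227],[0,0,0,-0.1227],[0,0,0,-0.1227],[0,0,0,-0.1227],[0,0,0,-0.1227]]]'

```text
time: 4.88
ee_pos: [0.5598, 0.0799, 0.1632]
tcp_rot: [-179.4, -1.9, 78.5]
wrist_force: [-0.5, -0.8, -0.5]
opening: 0.0598
grasp_force: 0.0
```

Call:
play_rows --steps '[[[0,0,0,-0.1227],[0,0,0,-0.1227],[0,0,0,-0.1227],[0,0,0,-0.1227],[0,0,0,-0.1227]]]'

```text
time: 5.3
ee_pos: [0.5598, 0.0798, 0.1632]
tcp_rot: [179.4, -1.9, 113.7]
wrist_force: [0.2, -0.4, -0.7]
opening: 0.0603
grasp_force: 0.0
```

Call:
play_rows --steps '[[[0,0,0,-0.1227],[0,0,0,-0.1227],[0,0,0,-0.1227],[0,0,0,-0.1227],[0,0,0,-0.1227]]]'

```text
time: 5.72
ee_pos: [0.5598, 0.0799, 0.1632]
tcp_rot: [178.4, -1.2, 148.9]
wrist_force: [-0.1, 0.7, 0.4]
opening: 0.0594
grasp_force: 0.0
```

Call:
play_rows --steps '[[[0,0,0,-0.1227],[0,0,0,-0.1227],[0,0,0,-0.1227],[0,0,0,-0.1227],[0,0,0,-0.1227]]]'

```text
time: 6.13
ee_pos: [0.5598, 0.0798, 0.1632]
tcp_rot: [178.1, -0.0, -176.0]
wrist_force: [-0.0, 0.7, 0.3]
opening: 0.06
grasp_force: 0.0
```

Call:
play_rows --steps '[[[0,0,0,0],[0,0,0,0],[0,0,0,0],[0,0,0,0],[0,0,0,0]]]'

```text
time: 6.55
ee_pos: [0.5599, 0.0799, 0.1633]
tcp_rot: [178.0, -0.0, -176.5]
wrist_force: [0.0, 0.3, 0.3]
opening: 0.0598
grasp_force: 0.0
```

```bash
python3 - <<'E'
from h import *
o=bot.get_obs()
for k in("q","ee_pos","tcp_rot"):print(k,np.round(o[k],4))
w=snap("wrist"); w["yaw"]=1; print(w["xyz"],w["attitude"]); print(carrier(w))
im,f=tomap(w,.45,.72,-.17,.2,.032); cv2.imwrite("pics/w2.png",im)
E
```

```text
q [ 7.1405  6.1473  3.7888 87.5596  1.9567  3.608 ]
ee_pos [0.5599 0.0799 0.1633]
tcp_rot [ 1.780420e+02 -4.140000e-02 -1.764654e+02]
[0.49189261 0.07128917 0.30558427] [164.46545228  -2.00221849  93.55911015]
(array([0.6367734 , 0.09945155], dtype=float32), np.float32(3.7112966), [np.float32(0.101667464), np.float32(0.327741)])
```

View pics/w2.png

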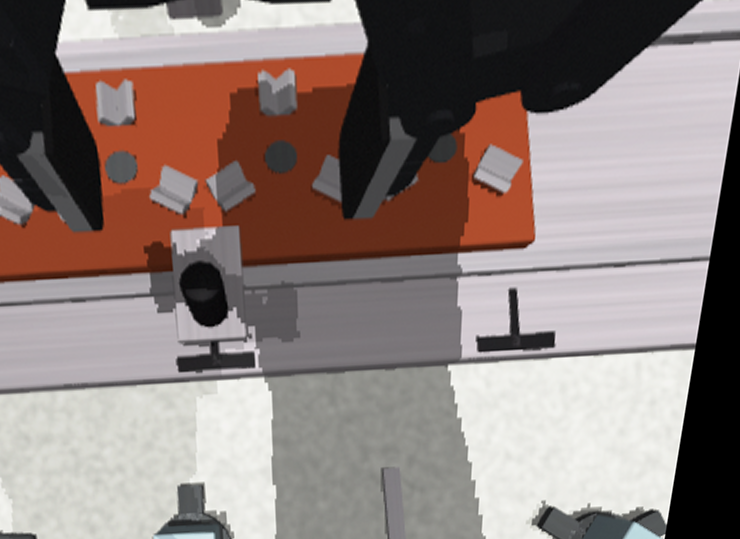

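Call:
play_rows --steps '[[[0,0,0,-0.125],[0,0,0,-0.125],[0,0,0,-0.125],[0,0,0,-0.125],[0,0,0,-0.125]]]'

```text
time: 7.02
ee_pos: [0.5598, 0.0799, 0.1633]
tcp_rot: [178.4, 1.1, -140.3]
wrist_force: [-0.1, 0.2, -0.1]
opening: 0.0598
grasp_force: 0.0
```

Call:
play_rows --steps '[[[0,0,0,-0.125],[0,0,0,-0.125],[0,0,0,-0.125],[0,0,0,-0.125],[0,0,0,-0.125]]]'

```text
time: 7.43
ee_pos: [0.5598, 0.0799, 0.1633]
tcp_rot: [179.4, 1.8, -104.5]
wrist_force: [-0.5, 0.3, 0.7]
opening: 0.0603
grasp_force: 0.0
```

Call:
play_rows --steps '[[[0,0,0,-0.125],[0,0,0,-0.125],[0,0,0,-0.125],[0,0,0,-0.125],[0,0,0,-0.125]]]'

```text
time: 7.85
ee_pos: [0.5598, 0.0799, 0.1633]
tcp_rot: [-179.4, 1.9, -68.6]
wrist_force: [0.5, -0.1, 0.2]
opening: 0.0599
grasp_force: 0.0
```

Call:
play_rows --steps '[[[0,0,0,-0.125],[0,0,0,-0.125],[0,0,0,-0.125],[0,0,0,-0.125],[0,0,0,-0.125]]]'

```text
time: 8.27
ee_pos: [0.5598, 0.08, 0.1633]
tcp_rot: [-178.4, 1.2, -32.8]
wrist_force: [1.7, -0.9, 0.2]
opening: 0.06
grasp_force: 0.0
```

Call:
play_rows --steps '[[[0,0,0,-0.125],[0,0,0,-0.125],[0,0,0,-0.125],[0,0,0,-0.125],[0,0,0,-0.1]]]'

```text
time: 8.68
ee_pos: [0.5599, 0.0799, 0.1633]
tcp_rot: [-178.0, 0.1, 1.6]
wrist_force: [-0.8, 0.1, 0.6]
opening: 0.06
grasp_force: 0.0
```

Call:
play_rows --steps '[[[0,0.0388,0,0],[0,0,0,0],[0,0,0,0],[0,0,0,0],[0,0,0,0]]]'

```text
time: 9.1
ee_pos: [0.5607, 0.0417, 0.162]
tcp_rot: [-178.0, 0.1, 1.2]
wrist_force: [-0.7, 0.0, -0.9]
opening: 0.0602
grasp_force: 0.0
```

```bash
python3 - <<'E'
from h import *
o=bot.get_obs()
for k in("q","ee_pos","tcp_rot"):print(k,np.round(o[k],4))
E
```

```text
q [   3.2515    5.8248    3.297    87.5196    1.9686 -177.988 ]
ee_pos [0.5607 0.0417 0.162 ]
tcp_rot [-1.780343e+02  1.166000e-01  1.240800e+00]
```

Now near the −180 limit; push on in −y in steps.

Call:
play_rows --steps '[[[0,0.0388,0,0],[0,0,0,0],[0,0,0,0],[0,0,0,0],[0,0,0,0]]]'

```text
time: 9.52
ee_pos: [0.5615, 0.0128, 0.1607]
tcp_rot: [-178.4, 0.1, 0.4]
wrist_force: [-1.0, -0.1, -0.8]
opening: 0.0602
grasp_force: 0.0
```

Call:
play_rows --steps '[[[0,0.0388,0,0],[0,0,0,0],[0,0,0,0],[0,0,0,0],[0,0,0,0]]]'

```text
time: 9.93
ee_pos: [0.5621, -0.0077, 0.1597]
tcp_rot: [-179.2, 0.1, -1.2]
wrist_force: [-1.1, -0.0, -0.7]
opening: 0.06
grasp_force: 0.0
```

```bash
python3 - <<'E'
from h import *
o=bot.get_obs()
for k in("q","ee_pos","tcp_rot"):print(k,np.round(o[k],4))
E
```

```text
q [  -1.1702    5.9032    3.1408   87.3656    0.7661 -179.9402]
ee_pos [ 0.5621 -0.0077  0.1597]
tcp_rot [-1.792341e+02  1.288000e-01 -1.230000e+00]
```

Call:
play_rows --steps '[[[0,0.037,0,0],[0,0,0,0],[0,0,0,0],[0,0,0,0],[0,0,0,0]]]'

```text
time: 10.35
ee_pos: [0.5622, -0.0272, 0.1591]
tcp_rot: [-180.0, 0.1, -2.8]
wrist_force: [0.4, 0.1, 0.1]
opening: 0.0599
grasp_force: 0.0
```

```bash
python3 - <<'E'
from h import *
o=bot.get_obs()
for k in("q","ee_pos","tcp_rot"):print(k,np.round(o[k],4))
E
```

```text
q [-2.778200e+00  6.005400e+00  3.196400e+00  8.733170e+01  9.100000e-03
 -1.799426e+02]
ee_pos [ 0.5622 -0.0272  0.1591]
tcp_rot [-1.79991e+02  1.40700e-01 -2.83570e+00]
```

Call:
play_rows --steps '[[[0,0,0,0.1211],[0,0,0,0.1211],[0,0,0,0.1211],[0,0,0,0.1211],[0,0,0,0.1211]]]'

```text
time: 10.77
ee_pos: [0.5622, -0.0273, 0.1592]
tcp_rot: [179.9, 0.1, -37.9]
wrist_force: [-0.6, 0.5, -0.3]
opening: 0.0602
grasp_force: 0.0
```

Call:
play_rows --steps '[[[0,0,0,0.1211],[0,0,0,0.1211],[0,0,0,0.1211],[0,0,0,0.1211],[0,0,0,0.1211]]]'

```text
time: 11.18
ee_pos: [0.5622, -0.0273, 0.1591]
tcp_rot: [179.9, 0.1, -72.6]
wrist_force: [0.6, 0.2, -0.2]
opening: 0.0599
grasp_force: 0.0
```

Call:
play_rows --steps '[[[0,0,0,0.1211],[0,0,0,0.1211],[0,0,0,0.1211],[0,0,0,0.1211],[0,0,0,0.1211]]]'

```text
time: 11.6
ee_pos: [0.5622, -0.0273, 0.1591]
tcp_rot: [179.9, -0.0, -107.3]
wrist_force: [-0.2, -0.8, -0.4]
opening: 0.0602
grasp_force: 0.0
```

Call:
play_rows --steps '[[[0,0,0,0.1211],[0,0,0,0.1211],[0,0,0,0.1211],[0,0,0,0.1211],[0,0,0,0.1211]]]'

```text
time: 12.02
ee_pos: [0.5622, -0.0273, 0.1591]
tcp_rot: [179.9, -0.1, -142.0]
wrist_force: [-0.5, -0.3, 1.1]
opening: 0.0597
grasp_force: 0.0
```

Call:
play_rows --steps '[[[0,0,0,0.1211],[0,0,0,0.1211],[0,0,0,0.1211],[0,0,0,0.1211],[0,0,0,0.1211]]]'

```text
time: 12.43
ee_pos: [0.5622, -0.0273, 0.1591]
tcp_rot: [180.0, -0.1, -176.6]
wrist_force: [0.5, 0.9, 0.8]
opening: 0.0602
grasp_force: 0.0
```

Call:
play_rows --steps '[[[-0.002,0.0303,0,0],[-0.002,0.0303,0,0],[-0.002,0.0303,0,0],[-0.002,0.0303,0,0],[0,0,0,0]]]'

```text
time: 12.85
ee_pos: [0.5621, 0.0983, 0.159]
tcp_rot: [179.9, -0.1, -176.1]
wrist_force: [-0.4, -0.1, -0.0]
opening: 0.0603
grasp_force: 0.0
```

Call:
play_rows --steps '[[[0,0,0,0],[0,0,0,0],[0,0,0,0],[0,0,0,0],[0,0,0,0]]]'

```text
time: 13.27
ee_pos: [0.5625, 0.0928, 0.1591]
tcp_rot: [180.0, -0.1, -176.4]
wrist_force: [-0.7, -0.0, -0.3]
opening: 0.0599
grasp_force: 0.0
```

```bash
python3 - <<'E'
from h import *
o=bot.get_obs()
for k in("q","ee_pos","tcp_rot"):print(k,np.round(o[k],4))
w=snap("wrist"); print(w["xyz"]-o["ee_pos"],w["attitude"]); print(carrier(w))
E
```

```text
q [9.36260e+00 7.00280e+00 4.28380e+00 8.74212e+01 1.66000e-02 5.77850e+00]
ee_pos [0.5625 0.0928 0.1591]
tcp_rot [ 1.799976e+02 -1.412000e-01 -1.764159e+02]
[-0.06798322 -0.0038364   0.14254268] [ 1.64561093e+02 -4.68422013e-02  9.36101480e+01]
(array([0.63687587, 0.09954724], dtype=float32), np.float32(3.7816334), [np.float32(0.10152368), np.float32(0.32771775)])
```

Call:
play_rows --steps '[[[0,0.0015,0.0272,0],[0,0,0.0272,0],[0,0,0.0272,0],[0,0,0.0272,0],[0,0,0,0]]]'

```text
time: 13.73
ee_pos: [0.5591, 0.0942, 0.0448]
tcp_rot: [-180.0, -0.6, -176.4]
wrist_force: [0.0, -0.2, -1.5]
opening: 0.0598
grasp_force: 0.0
```

Call:
play_rows --steps '[[[0,0,0,0],[0,0,0,0],[0,0,0,0],[0,0,0,0],[0,0,0,0]]]' --gripper 0.01 --squeeze 30

```text
time: 14.15
ee_pos: [0.5633, 0.0951, 0.0526]
tcp_rot: [-180.0, 0.1, -176.4]
wrist_force: [-0.6, -2.1, 7.2]
opening: 0.0171
grasp_force: 29.3
```

Call:
play_rows --steps '[[[0,0,0,0],[0,0,0,0],[0,0,0,0],[0,0,0,0],[0,0,0,0]]]'

```text
time: 14.57
ee_pos: [0.5633, 0.0951, 0.0526]
tcp_rot: [-180.0, 0.1, -176.4]
wrist_force: [-0.6, -2.2, 6.3]
opening: 0.0168
grasp_force: 29.3
```

Call:
play_rows --steps '[[[0,-0.0104,0,0],[0,-0.0104,0,0],[0,-0.0104,0,0],[0,-0.0104,0,0],[0,-0.0104,0,0]]]'

```text
time: 14.98
ee_pos: [0.5665, 0.0448, 0.0526]
tcp_rot: [179.8, 0.1, -176.2]
wrist_force: [-1.1, 9.8, 7.2]
opening: 0.0172
grasp_force: 29.7
```

Call:
play_rows --steps '[[[0,-0.0104,0,0],[0,-0.0104,0,0],[0,-0.0104,0,0],[0,-0.0104,0,0],[0,-0.0104,0,0]]]'

```text
time: 15.4
ee_pos: [0.5699, -0.0072, 0.0526]
tcp_rot: [179.8, 0.1, -176.2]
wrist_force: [-0.7, 10.0, 6.5]
opening: 0.0171
grasp_force: 29.7
```

Call:
play_rows --steps '[[[0,-0.0104,0,0],[0,-0.0104,0,0],[0,-0.0104,0,0],[0,-0.0104,0,0],[0,-0.0104,0,0]]]'

```text
time: 15.82
ee_pos: [0.5733, -0.0592, 0.0526]
tcp_rot: [179.8, 0.1, -176.2]
wrist_force: [-0.9, 10.3, 6.9]
opening: 0.0173
grasp_force: 29.7
```

Call:
play_rows --steps '[[[0,0,0,0],[0,0,0,0],[0,0,0,0],[0,0,0,0],[0,0,0,0]]]'

```text
time: 16.23
ee_pos: [0.5734, -0.061, 0.0526]
tcp_rot: [-179.9, 0.1, -176.3]
wrist_force: [-0.1, -2.3, 6.1]
opening: 0.0173
grasp_force: 29.7
```

```bash
python3 - <<'E'
from h import *
s=snap("scene"); c,a,e=carrier(s,(.5,.74,-.35,.33)); print(c,a,e)
w=snap("wrist"); print(carrier(w))
cv2.imwrite("pics/s2.png",rectify(s,.36,.74,-.42,.28,.02,1140))
print(bot.get_obs()["wrist_force"],bot.get_obs()["ee_pos"])
E
```

```text
[ 0.6501655  -0.05854611] 4.178569 [np.float32(0.09885063), np.float32(0.32886088)]
(array([0.61946   , 0.04344974], dtype=float32), np.float32(3.6411843), [np.float32(0.06229674), np.float32(0.12822698)])
[ 0.57631563 -1.70670877  6.96244197] [ 0.57339768 -0.06095874  0.05263125]
```

View pics/s2.png

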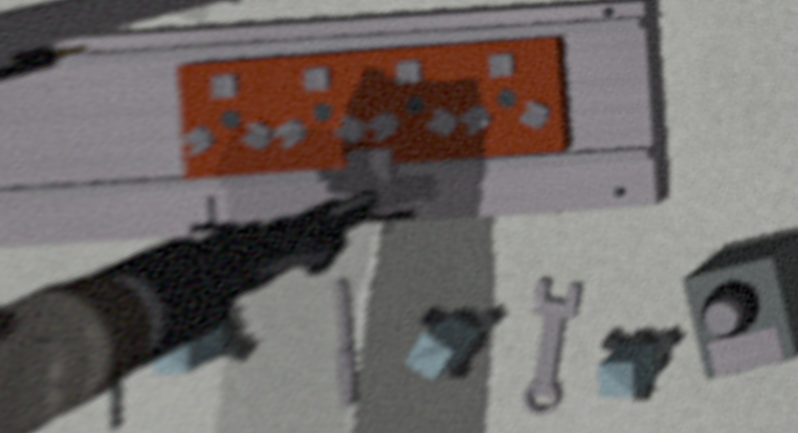

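Call:
play_rows --steps '[[[0,0,0,0],[0,0,0,0],[0,0,0,0],[0,0,0,0],[0,0,0,0]]]' --gripper 0.06

```text
time: 16.75
ee_pos: [0.5719, -0.0605, 0.0502]
tcp_rot: [180.0, -0.2, -176.3]
wrist_force: [0.3, 0.4, 0.4]
opening: 0.0599
grasp_force: 0.0
```

Call:
play_rows --steps '[[[0,0,-0.0384,0],[0,0,-0.0384,0],[0,0,-0.0384,0],[0,0,-0.0384,0],[0,0,-0.0384,0]]]'

```text
time: 17.17
ee_pos: [0.5721, -0.0604, 0.2441]
tcp_rot: [180.0, -0.1, -176.3]
wrist_force: [0.1, -0.1, 0.1]
opening: 0.06
grasp_force: 0.0
```

Call:
play_rows --steps '[[[0.0152,-0.0068,-0.023,0],[0.0152,-0.0068,-0.023,0],[0.0152,-0.0068,-0.023,0],[0.0152,-0.0068,-0.023,0],[0.0152,-0.0068,-0.023,0]]]'

```text
time: 17.58
ee_pos: [0.4982, -0.0995, 0.3585]
tcp_rot: [180.0, -0.1, -176.3]
wrist_force: [0.5, -0.4, -0.6]
opening: 0.0602
grasp_force: 0.0
```

Call:
play_rows --steps '[[[0,0,0,0],[0,0,0,0],[0,0,0,0],[0,0,0,0],[0,0,0,0]]]'

```text
time: 18.0
ee_pos: [0.4993, -0.099, 0.3561]
tcp_rot: [180.0, -0.3, -176.3]
wrist_force: [0.6, -0.1, -0.0]
opening: 0.06
grasp_force: 0.0
```

```bash
cat >> h.py <<'E'
def cubes(c,guess,z=.043,w=.05):
    for i,(x,y) in enumerate(guess):
        im,f=tomap(c,x-w,x+w,y-w,y+w,z); h=cv2.cvtColor(im,cv2.COLOR_BGR2HSV)
        m=(h[...,0]>85)&(h[...,0]<115)&(h[...,1]>25)&(h[...,2]>120)
        k=big(m)
        if k is None: print("cube",i,None); continue
        r=cv2.minAreaRect(k)
        g=(cv2.cvtColor(im,cv2.COLOR_BGR2GRAY))
        print("cube",i,f(r[0]).round(4),(np.array(r[1])/S*1000).round(1),"yaw%%90 %.1f"%((90-r[2])%90))
def nests(c,win):
    # dark discs at nest centres on z=.032
    im,f=tomap(c,*win,.032); h=cv2.cvtColor(im,cv2.COLOR_BGR2HSV)
    m=((h[...,1]<90)&(h[...,2]<95)).astype(np.uint8)
    for k in cv2.findContours(m,cv2.RETR_LIST,cv2.CHAIN_APPROX_NONE)[0]:
        A=cv2.contourArea(k)/S/S*1e6
        if A>80 and len(k)>4:
            (cx,cy),ax,_=cv2.fitEllipse(k)
            if max(ax)/min(ax)<1.35 and max(ax)/S<.03: print("disc",f((cx,cy)).round(4),(np.array(ax)/S*1000).round(1))
E
python3 - <<'E'
from h import *; import pickle
w=snap("wrist"); pickle.dump(w,open("w2.pkl","wb"))
o=bot.get_obs(); print(o["ee_pos"],o["tcp_rot"],o["q"][5])
print(carrier(w))
nests(w,(.57,.72,-.26,.13))
cubes(w,[(.439,.108),(.44,-.116),(.42,-.274)])
cv2.imwrite("pics/w3.png",rectify(w,.36,.74,-.42,.28,.02,1140))
E
```

```text
[ 0.49927221 -0.09898661  0.35624705] [ 179.96498442   -0.25494761 -176.31533182] -14.880946934915995
(array([ 0.6470721 , -0.05443675], dtype=float32), np.float32(4.3987193), [np.float32(0.100702554), np.float32(0.32776254)])
disc [ 0.6409 -0.1216] [20.7 21.5]
disc [ 0.6461 -0.0144] [14.7 15. ]
disc [ 0.6522 -0.0941] [14.7 14.9]
disc [ 0.6582 -0.1739] [14.6 14.9]
cube 0 [0.44  0.106] [29.9 29.6] yaw%90 3.2
cube 1 [ 0.4403 -0.1146] [29.5 29.7] yaw%90 58.0
cube 2 [ 0.4205 -0.2745] [30. 29.] yaw%90 0.0
```

View pics/w3.png

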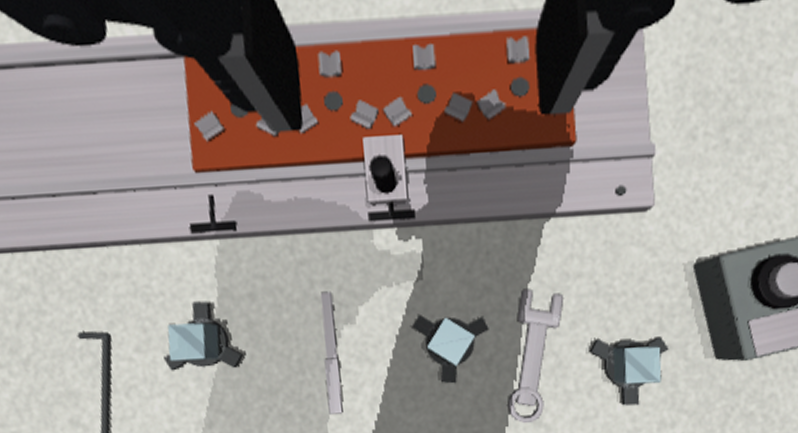

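Call:
play_rows --steps '[[[0,0,0,0.0384],[0.0104,-0.0217,0.032,0],[0.0104,-0.0217,0.032,0],[0.0104,-0.0217,0.032,0],[0.0104,-0.0217,0.032,0]]]' --gripper 0.07

```text
time: 18.47
ee_pos: [0.4588, -0.1876, 0.2274]
tcp_rot: [180.0, -0.2, -178.5]
wrist_force: [0.2, 0.5, 1.1]
opening: 0.0696
grasp_force: 0.0
```

Call:
play_rows --steps '[[[0.0104,-0.0217,0.032,0],[0.0104,-0.0217,0.032,0],[0.0104,-0.0217,0.032,0],[0.0104,-0.0217,0.032,0],[0,0,0,0]]]'

```text
time: 18.88
ee_pos: [0.4156, -0.2757, 0.0945]
tcp_rot: [179.7, -0.6, -178.7]
wrist_force: [-0.6, -0.3, -1.3]
opening: 0.07
grasp_force: 0.0
```

Call:
play_rows --steps '[[[0,0,0,0],[0,0,0,0],[0,0,0,0],[0,0,0,0],[0,0,0,0]]]'

```text
time: 19.3
ee_pos: [0.4206, -0.2747, 0.1028]
tcp_rot: [-179.9, -0.1, -178.5]
wrist_force: [-0.4, 0.5, -0.0]
opening: 0.0702
grasp_force: 0.0
```

```bash
cat >> h.py <<'E'
def to(x,y,z,yaw=None):
    o=bot.get_obs(); p=o["ee_pos"]; r=o["tcp_rot"]; y0=r[2]
    t=0 if yaw is None else -((yaw-y0+180)%360-180)
    a=np.radians(y0-t); d=np.array([x,y,z])-p
    print("at",p.round(4),"rot",r.round(2),"q6 %.1f"%o["q"][5],"F",o["wrist_force"].round(1))
    print("turn rad %.4f then tx %.4f ty %.4f tz %.4f"%(np.radians(t),d@[np.cos(a),np.sin(a),0],d@[np.sin(a),-np.cos(a),0],-d[2]))
E
python3 - <<'E'
from h import *
w=snap("wrist")
cubes(w,[(.4207,-.2746)])
to(.4207,-.2746,.016,181.5)
E
```

```text
cube 0 [ 0.42   -0.2754] [29.5 29.2] yaw%90 1.4
at [ 0.4204 -0.2747  0.1026] rot [-1.7995e+02 -7.0000e-02 -1.7848e+02] q6 -34.6 F [0.3 0.4 0. ]
turn rad 0.0003 then tx -0.0003 ty 0.0001 tz 0.0866
```

Call:
play_rows --steps '[[[0,0,0.0217,0],[0,0,0.0217,0],[0,0,0.0217,0],[0,0,0.0217,0],[0,0,0,0]]]'

```text
time: 19.77
ee_pos: [0.4178, -0.2735, 0.0113]
tcp_rot: [179.8, -0.4, -178.5]
wrist_force: [-1.6, 0.6, -0.9]
opening: 0.0702
grasp_force: 0.0
```

Call:
play_rows --steps '[[[0,0,0,0],[0,0,0,0],[0,0,0,0],[0,0,0,0],[0,0,0,0]]]'

```text
time: 20.18
ee_pos: [0.42, -0.2753, 0.016]
tcp_rot: [-179.9, -0.1, -178.5]
wrist_force: [0.3, -0.4, 0.4]
opening: 0.0698
grasp_force: 0.0
```

Call:
play_rows --steps '[[[0,0,0,0],[0,0,0,0],[0,0,0,0],[0,0,0,0],[0,0,0,0]]]' --gripper 0.02 --squeeze 40

```text
time: 20.6
ee_pos: [0.4196, -0.2751, 0.0151]
tcp_rot: [-180.0, -0.1, -178.5]
wrist_force: [0.2, -0.6, 2.4]
opening: 0.0294
grasp_force: 40.8
```

Call:
play_rows --steps '[[[0,0,0,0],[0,0,0,0],[0,0,0,0],[0,0,0,0],[0,0,0,0]]]'

```text
time: 21.02
ee_pos: [0.4196, -0.2751, 0.015]
tcp_rot: [-180.0, -0.1, -178.5]
wrist_force: [-0.7, 0.1, 5.2]
opening: 0.0292
grasp_force: 40.9
```

Call:
play_rows --steps '[[[0,0,-0.01,0],[0,0,-0.02,0],[0,0,-0.038,0],[0,0,-0.038,0],[0,0,-0.038,0]]]'

```text
time: 21.43
ee_pos: [0.4192, -0.2745, 0.1605]
tcp_rot: [180.0, -0.2, -178.5]
wrist_force: [1.3, 0.1, -0.8]
opening: 0.0292
grasp_force: 40.4
```

Call:
play_rows --steps '[[[0,0,0,0],[0,0,0,0],[0,0,0,0],[0,0,0,0],[0,0,0,0]]]'

```text
time: 21.85
ee_pos: [0.4192, -0.2745, 0.1572]
tcp_rot: [179.9, -0.3, -178.5]
wrist_force: [-0.2, -0.4, -0.9]
opening: 0.0294
grasp_force: 40.6
```

```bash
python3 - <<'E'
from h import *
w=snap("wrist"); z=bot.get_obs()["ee_pos"]; cubes(w,[(z[0],z[1])],z[2]+.027)
to(.6582,-.1739,.10,124.3)
E
```

```text
cube 0 [ 0.42   -0.2739] [29.5 29.1] yaw%90 1.8
at [ 0.4193 -0.2746  0.1574] rot [ 179.92   -0.26 -178.55] q6 -34.6 F [ 0.3  0.7 -0.9]
turn rad 0.9975 then tx -0.0515 ty 0.2541 tz 0.0574
```

Call:
play_rows --steps '[[[0,0,0,0.1247],[0,0,0,0.1247],[0,0,0,0.1247],[0,0,0,0.1247],[0,0,0,0.1247]]]'

```text
time: 22.32
ee_pos: [0.4195, -0.2747, 0.158]
tcp_rot: [-179.9, -0.2, 145.4]
wrist_force: [0.3, -1.1, -1.5]
opening: 0.0295
grasp_force: 40.5
```

Call:
play_rows --steps '[[[0,0,0,0.1247],[0,0,0,0.1247],[0,0,0,0.1247],[-0.0074,0.0363,0,0],[-0.0074,0.0363,0,0]]]'

```text
time: 22.73
ee_pos: [0.4879, -0.2465, 0.1584]
tcp_rot: [-179.9, -0.1, 124.1]
wrist_force: [-0.1, -0.3, -0.9]
opening: 0.0298
grasp_force: 26.1
```

Call:
play_rows --steps '[[[-0.0074,0.0363,0,0],[-0.0074,0.0363,0,0],[-0.0074,0.0363,0,0],[-0.0074,0.0363,0,0],[-0.0074,0.0363,0,0]]]'

```text
time: 23.15
ee_pos: [0.6601, -0.1734, 0.157]
tcp_rot: [-179.8, -0.1, 124.3]
wrist_force: [1.0, -1.0, -0.8]
opening: 0.0294
grasp_force: 45.1
```

Call:
play_rows --steps '[[[0,0,0.0114,0],[0,0,0.0115,0],[0,0,0.0115,0],[0,0,0.0115,0],[0,0,0.0115,0]]]'

```text
time: 23.57
ee_pos: [0.6576, -0.1751, 0.0998]
tcp_rot: [-179.9, -0.1, 124.2]
wrist_force: [0.2, -0.8, -0.9]
opening: 0.0295
grasp_force: 45.4
```

Call:
play_rows --steps '[[[0,0,0,0],[0,0,0,0],[0,0,0,0],[0,0,0,0],[0,0,0,0]]]'

```text
time: 23.98
ee_pos: [0.6591, -0.1748, 0.1019]
tcp_rot: [-179.9, -0.0, 124.3]
wrist_force: [0.9, 0.5, -1.1]
opening: 0.0296
grasp_force: 45.4
```

```bash
python3 - <<'E'
from h import *
w=snap("wrist","w4"); z=bot.get_obs()["ee_pos"]; cubes(w,[(z[0],z[1])],z[2]+.027)
print(carrier(w,(.54,.74,-.35,.2)));nests(w,(.57,.72,-.26,.13))
to(.6582,-.1739,.052,124.3)
E
```

```text
cube 0 [ 0.6593 -0.1753] [29.5 29.9] yaw%90 34.5
(array([ 0.6527748 , -0.10550781], dtype=float32), np.float32(4.243197), [np.float32(0.0987576), np.float32(0.22564912)])
disc [ 0.6521 -0.0945] [15.2 15.3]
at [ 0.6591 -0.1747  0.1017] rot [-1.7993e+02 -2.0000e-02  1.2429e+02] q6 40.9 F [ 0.5  0.2 -0.8]
turn rad -0.0001 then tx 0.0011 ty -0.0003 tz 0.0497
```

View pics/w4.png

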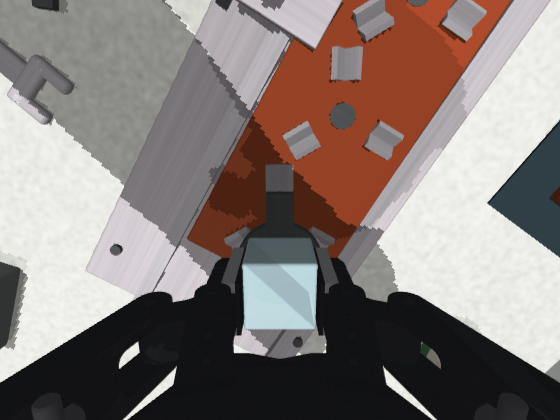

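Call:
play_rows --steps '[[[0.0015,-0.0004,0,0],[0,0,0.012,0],[0,0,0.012,0],[0,0,0.012,0],[0,0,0.008,0]]]'

```text
time: 24.45
ee_pos: [0.6566, -0.1733, 0.0539]
tcp_rot: [-179.8, -0.2, 124.3]
wrist_force: [-0.7, -0.1, -2.2]
opening: 0.0293
grasp_force: 45.4
```

Call:
play_rows --steps '[[[0,0,0.003,0],[0,0,0.002,0],[0,0,0,0],[0,0,0,0],[0,0,0,0]]]'

```text
time: 24.87
ee_pos: [0.6578, -0.1736, 0.0524]
tcp_rot: [-179.9, -0.0, 124.3]
wrist_force: [-0.6, 0.2, -0.9]
opening: 0.0295
grasp_force: 45.3
```

```bash
python3 - <<'E'
from h import *
to(.6582,-.1739,.050,124.3)
w=snap("wrist"); z=bot.get_obs()["ee_pos"]; cubes(w,[(z[0],z[1])],z[2]+.027)
E
```

```text
at [ 0.6578 -0.1736  0.0524] rot [-1.799e+02 -5.000e-02  1.243e+02] q6 40.9 F [-0.6  0.2 -0.9]
turn rad -0.0000 then tx -0.0005 ty 0.0002 tz 0.0024
cube 0 [ 0.6578 -0.1741] [29.4 29.8] yaw%90 34.3
```

Call:
play_rows --steps '[[[0,0,0.001,0],[0,0,0.0008,0],[0,0,0.0007,0],[0,0,0,0],[0,0,0,0]]]'

```text
time: 25.33
ee_pos: [0.6578, -0.1736, 0.0499]
tcp_rot: [-179.9, -0.0, 124.3]
wrist_force: [0.4, 0.1, 2.9]
opening: 0.0289
grasp_force: 45.9
```

Call:
play_rows --steps '[[[0,0,0,0],[0,0,0,0],[0,0,0,0],[0,0,0,0],[0,0,0,0]]]' --gripper 0.055

```text
time: 25.75
ee_pos: [0.6574, -0.1736, 0.0492]
tcp_rot: [-179.9, -0.1, 124.3]
wrist_force: [-0.0, -0.0, -0.2]
opening: 0.0547
grasp_force: 0.0
```

Call:
play_rows --steps '[[[0,0,-0.02,0],[0,0,-0.03,0],[0,0,-0.03,0],[0,0,-0.03,0],[0,0,0,0]]]'

```text
time: 26.17
ee_pos: [0.6596, -0.174, 0.1665]
tcp_rot: [179.8, 0.3, 124.3]
wrist_force: [0.8, -0.6, 1.2]
opening: 0.0552
grasp_force: 0.0
```

Call:
play_rows --steps '[[[0,0,0,0],[0,0,0,0],[0,0,0,0],[0,0,0,0],[0,0,0,0]]]'

```text
time: 26.58
ee_pos: [0.6573, -0.1734, 0.1581]
tcp_rot: [-179.8, -0.2, 124.3]
wrist_force: [-1.0, -0.3, 1.3]
opening: 0.0551
grasp_force: 0.0
```

```bash
python3 - <<'E'
from h import *
w=snap("wrist"); cubes(w,[(.6582,-.174)],.078); nests(w,(.57,.72,-.26,.13)); cubes(w,[(.4403,-.1146)])
to(.4403,-.1146,.18,148)
E
```

```text
cube 0 [ 0.6576 -0.1736] [29.6 29.3] yaw%90 34.3
disc [ 0.6373 -0.2528] [17.9 24. ]
disc [ 0.6459 -0.0149] [14.8 15. ]
disc [ 0.6522 -0.0945] [15.  15.2]
cube 0 None
at [ 0.6574 -0.1735  0.1584] rot [-1.7982e+02 -1.4000e-01  1.2430e+02] q6 40.9 F [-0.3 -0.3  0.7]
turn rad -0.4137 then tx 0.2153 ty -0.0651 tz -0.0216
```

Call:
play_rows --steps '[[[0,0,-0.0054,-0.1034],[0,0,-0.0054,-0.1034],[0,0,-0.0054,-0.1034],[0,0,-0.0054,-0.1034],[0.0359,-0.0109,0,0]]]' --gripper 0.07

```text
time: 27.05
ee_pos: [0.6258, -0.1649, 0.1769]
tcp_rot: [-179.9, -0.2, 148.4]
wrist_force: [1.0, -0.3, 0.1]
opening: 0.07
grasp_force: 0.0
```

Call:
play_rows --steps '[[[0.0359,-0.0109,0,0],[0.0359,-0.0109,0,0],[0.0359,-0.0109,0,0],[0.0359,-0.0109,0,0],[0.0359,-0.0109,0,0]]]'

```text
time: 27.47
ee_pos: [0.4386, -0.1143, 0.1808]
tcp_rot: [-179.9, -0.1, 148.0]
wrist_force: [-0.5, 0.9, 1.9]
opening: 0.0701
grasp_force: 0.0
```

Call:
play_rows --steps '[[[0,0,0.02,0],[0,0,0.03,0],[0,0,0.03,0],[0,0,0,0],[0,0,0,0]]]'

```text
time: 27.88
ee_pos: [0.4393, -0.1146, 0.1009]
tcp_rot: [-179.9, -0.3, 148.0]
wrist_force: [-0.2, -1.0, 0.8]
opening: 0.0698
grasp_force: 0.0
```

Call:
play_rows --steps '[[[0,0,0,0],[0,0,0,0],[0,0,0,0],[0,0,0,0],[0,0,0,0]]]'

```text
time: 28.3
ee_pos: [0.4407, -0.115, 0.1022]
tcp_rot: [-179.9, -0.1, 148.0]
wrist_force: [0.9, 0.0, -0.0]
opening: 0.0702
grasp_force: 0.0
```

```bash
python3 - <<'E'
from h import *
w=snap("wrist"); cubes(w,[(.4403,-.1146)])
to(.4403,-.1146,.0155,148)
s=snap("scene"); cubes(s,[(.658,-.174)],.078,.04); cubes(s,[(.44,.106)],.043,.06)
E
```

```text
cube 0 [ 0.44   -0.1147] [29.5 29.4] yaw%90 58.4
at [ 0.4406 -0.115   0.102 ] rot [-1.7993e+02 -8.0000e-02  1.4799e+02] q6 17.4 F [ 0.9 -0.5 -0.5]
turn rad -0.0001 then tx 0.0004 ty 0.0001 tz 0.0865
cube 0 [ 0.6576 -0.174 ] [27.9 28.8] yaw%90 32.5
cube 0 [0.4402 0.1055] [26.5 28. ] yaw%90 0.0
```

Call:
play_rows --steps '[[[0.0004,0,0.0216,0],[0,0,0.0216,0],[0,0,0.0216,0],[0,0,0.0216,0],[0,0,0,0]]]'

```text
time: 28.82
ee_pos: [0.4374, -0.114, 0.0113]
tcp_rot: [-179.8, -0.4, 148.0]
wrist_force: [-1.3, 0.5, -1.2]
opening: 0.0703
grasp_force: 0.0
```

Call:
play_rows --steps '[[[0,0,0,0],[0,0,0,0],[0,0,0,0],[0,0,0,0],[0,0,0,0]]]'

```text
time: 29.23
ee_pos: [0.4403, -0.1148, 0.0161]
tcp_rot: [-179.9, -0.0, 148.0]
wrist_force: [-0.8, -0.3, -0.5]
opening: 0.07
grasp_force: 0.0
```

Call:
play_rows --steps '[[[0,0,0,0],[0,0,0,0],[0,0,0,0],[0,0,0,0],[0,0,0,0]]]' --gripper 0.02 --squeeze 40

```text
time: 29.65
ee_pos: [0.4399, -0.1146, 0.0153]
tcp_rot: [-179.9, -0.1, 148.0]
wrist_force: [0.0, 0.7, 2.3]
opening: 0.0294
grasp_force: 41.0
```

Call:
play_rows --steps '[[[0,0,0,0],[0,0,0,0],[0,0,0,0],[0,0,0,0],[0,0,0,0]]]'

```text
time: 30.07
ee_pos: [0.4399, -0.1146, 0.0153]
tcp_rot: [-179.9, -0.1, 148.0]
wrist_force: [-0.2, 1.0, 3.5]
opening: 0.0292
grasp_force: 41.1
```

Call:
play_rows --steps '[[[0,0,-0.01,0],[0,0,-0.02,0],[0,0,-0.038,0],[0,0,-0.038,0],[0,0,-0.038,0]]]'

```text
time: 30.48
ee_pos: [0.4393, -0.1145, 0.1608]
tcp_rot: [-179.9, -0.2, 148.0]
wrist_force: [1.3, -0.3, -1.4]
opening: 0.0293
grasp_force: 40.5
```

Call:
play_rows --steps '[[[0,0,0,0],[0,0,0,0],[0,0,0,0],[0,0,0,0],[0,0,0,0]]]'

```text
time: 30.9
ee_pos: [0.4394, -0.1145, 0.1576]
tcp_rot: [-179.9, -0.3, 148.0]
wrist_force: [-0.1, -0.2, -1.1]
opening: 0.0296
grasp_force: 40.7
```

```bash
python3 - <<'E'
from h import *
w=snap("wrist"); z=bot.get_obs()["ee_pos"]; cubes(w,[(z[0],z[1])],z[2]+.027)
to(.6521,-.0944,.158,94.3)
E
```

```text
cube 0 [ 0.4397 -0.1144] [29.3 29.4] yaw%90 58.1
at [ 0.4395 -0.1145  0.1578] rot [-179.88   -0.25  147.99] q6 17.4 F [-1.2  0.5 -1.3]
turn rad 0.9371 then tx 0.0041 ty 0.2135 tz -0.0002
```

Call:
play_rows --steps '[[[0,0,0,0.1171],[0,0,0,0.1171],[0,0,0,0.1171],[0,0,0,0.1171],[0,0,0,0.1171]]]'

```text
time: 31.37
ee_pos: [0.4397, -0.1145, 0.1582]
tcp_rot: [-179.8, -0.1, 114.1]
wrist_force: [0.4, -0.7, -1.2]
opening: 0.0294
grasp_force: 40.6
```

Call:
play_rows --steps '[[[0,0,0,0.1171],[0,0,0,0.1171],[0,0,0,0.1174],[0.0007,0.0356,0,0],[0.0007,0.0356,0,0]]]'

```text
time: 31.78
ee_pos: [0.5109, -0.108, 0.1589]
tcp_rot: [-179.9, 0.0, 94.2]
wrist_force: [0.1, -1.0, -0.4]
opening: 0.0295
grasp_force: 40.8
```

Call:
play_rows --steps '[[[0.0007,0.0356,0,0],[0.0007,0.0356,0,0],[0.0007,0.0356,0,0],[0.0007,0.0356,0,0],[0,0,0,0]]]'

```text
time: 32.2
ee_pos: [0.6569, -0.0935, 0.1528]
tcp_rot: [-179.6, -0.1, 94.4]
wrist_force: [0.4, -0.5, -2.7]
opening: 0.0294
grasp_force: 40.9
```

Call:
play_rows --steps '[[[0,0,0.018,0],[0,0,0.018,0],[0,0,0.018,0],[0,0,0.018,0],[0,0,0.018,0]]]'

```text
time: 32.62
ee_pos: [0.6518, -0.0944, 0.0667]
tcp_rot: [-179.8, -0.0, 94.3]
wrist_force: [0.8, -0.4, -1.5]
opening: 0.0293
grasp_force: 40.9
```

Call:
play_rows --steps '[[[0,0,0,0],[0,0,0,0],[0,0,0,0],[0,0,0,0],[0,0,0,0]]]'

```text
time: 33.03
ee_pos: [0.6532, -0.0945, 0.07]
tcp_rot: [-180.0, 0.0, 94.3]
wrist_force: [0.6, 0.5, -1.4]
opening: 0.0293
grasp_force: 40.9
```

```bash
python3 - <<'E'
from h import *
w=snap("wrist"); z=bot.get_obs()["ee_pos"]; cubes(w,[(z[0],z[1])],z[2]+.027)
nests(w,(.57,.72,-.26,.13))
to(.6521,-.0944,.0505,94.3)
E
```

```text
cube 0 [ 0.6527 -0.095 ] [29.3 29.8] yaw%90 4.4
disc [ 0.6325 -0.1709] [12.1 16.2]
disc [ 0.646  -0.0147] [15.1 15.3]
at [ 0.6531 -0.0945  0.0698] rot [-1.7995e+02  2.0000e-02  9.4300e+01] q6 77.5 F [-0.4  0.2 -1.3]
turn rad 0.0001 then tx 0.0002 ty -0.0010 tz 0.0193
```

Call:
play_rows --steps '[[[0.0005,-0.0007,0,0],[0,0,0.006,0],[0,0,0.006,0],[0,0,0.0045,0],[0,0,0.001,0]]]'

```text
time: 33.5
ee_pos: [0.652, -0.0938, 0.0504]
tcp_rot: [-179.9, -0.0, 94.3]
wrist_force: [2.2, 1.8, 1.6]
opening: 0.0297
grasp_force: 41.2
```

Call:
play_rows --steps '[[[0,0,0.001,0],[0,0,0.001,0],[0,0,0,0],[0,0,0,0],[0,0,0,0]]]'

```text
time: 33.92
ee_pos: [0.6523, -0.0938, 0.0501]
tcp_rot: [-180.0, -0.0, 94.3]
wrist_force: [0.8, 0.4, 4.7]
opening: 0.0293
grasp_force: 41.9
```

Call:
play_rows --steps '[[[0,0,0,0],[0,0,0,0],[0,0,0,0],[0,0,0,0],[0,0,0,0]]]' --gripper 0.055

```text
time: 34.33
ee_pos: [0.6516, -0.094, 0.0488]
tcp_rot: [-179.8, -0.0, 94.3]
wrist_force: [0.6, 0.1, 0.3]
opening: 0.0549
grasp_force: 0.0
```

Call:
play_rows --steps '[[[0,0,-0.02,0],[0,0,-0.03,0],[0,0,-0.03,0],[0,0,-0.03,0],[0,0,0,0]]]'

```text
time: 34.75
ee_pos: [0.6539, -0.0943, 0.166]
tcp_rot: [179.7, 0.1, 94.3]
wrist_force: [-0.1, -0.4, 0.4]
opening: 0.0552
grasp_force: 0.0
```

Call:
play_rows --steps '[[[0,0,0,0],[0,0,0,0],[0,0,0,0],[0,0,0,0],[0,0,0,0]]]'

```text
time: 35.17
ee_pos: [0.6516, -0.0939, 0.1579]
tcp_rot: [-179.8, -0.0, 94.3]
wrist_force: [0.4, -0.1, 0.1]
opening: 0.0549
grasp_force: 0.0
```

```bash
python3 - <<'E'
from h import *
w=snap("wrist"); cubes(w,[(.6521,-.0944)],.078); cubes(w,[(.658,-.174)],.078,.035); nests(w,(.57,.72,-.26,.13)); cubes(w,[(.44,.106)])
to(.4403,.1061,.18,93)
E
```

```text
cube 0 [ 0.6521 -0.0942] [29.6 29.6] yaw%90 4.8
cube 0 [ 0.658  -0.1733] [29.8 29.5] yaw%90 34.7
disc [ 0.646  -0.0146] [14.9 15.1]
cube 0 None
at [ 0.6517 -0.0939  0.1581] rot [-1.7978e+02 -2.0000e-02  9.4300e+01] q6 77.5 F [ 0.5 -0.3 -0.4]
turn rad 0.0228 then tx 0.2108 ty -0.2007 tz -0.0219
```

Call:
play_rows --steps '[[[0,0,-0.005,-0.1188],[0,0,-0.005,-0.1188],[0,0,-0.005,-0.1188],[0,0,-0.005,-0.1188],[0,0,0,-0.1188]]]' --gripper 0.07

```text
time: 35.63
ee_pos: [0.6523, -0.094, 0.1798]
tcp_rot: [-179.9, -0.1, 128.7]
wrist_force: [0.5, 0.4, 0.0]
opening: 0.0698
grasp_force: 0.0
```

Call:
play_rows --steps '[[[0,0,0,-0.1188],[0,0,0,-0.1188],[0,0,0,-0.1188],[0,0,0,-0.1188],[0,0,0,-0.1188]]]'

```text
time: 36.05
ee_pos: [0.652, -0.094, 0.1786]
tcp_rot: [-179.9, -0.2, 162.7]
wrist_force: [-0.5, -0.0, -0.4]
opening: 0.07
grasp_force: 0.0
```

Call:
play_rows --steps '[[[0,0,0,-0.1188],[0,0,0,-0.1188],[0,0,0,-0.1188],[0.0252,0.0263,0,0],[0.0252,0.0263,0,0]]]'

```text
time: 36.47
ee_pos: [0.5988, -0.0442, 0.177]
tcp_rot: [180.0, -0.3, -177.3]
wrist_force: [-0.6, 1.0, 1.0]
opening: 0.0702
grasp_force: 0.0
```

Call:
play_rows --steps '[[[0.0252,0.0263,0,0],[0.0252,0.0263,0,0],[0.0252,0.0263,0,0],[0.0252,0.0263,0,0],[0.0252,0.0263,0,0]]]'

```text
time: 36.88
ee_pos: [0.4654, 0.0821, 0.1792]
tcp_rot: [180.0, -0.2, -177.2]
wrist_force: [0.7, 0.3, 0.5]
opening: 0.0699
grasp_force: 0.0
```

Call:
play_rows --steps '[[[0.0252,0.0263,0,0],[0,0,0.025,0],[0,0,0.025,0],[0,0,0.025,0],[0,0,0,0]]]'

```text
time: 37.3
ee_pos: [0.4378, 0.1061, 0.1001]
tcp_rot: [-179.9, -0.5, -177.2]
wrist_force: [-1.1, 0.3, -2.3]
opening: 0.0701
grasp_force: 0.0
```

Call:
play_rows --steps '[[[0,0,0,0],[0,0,0,0],[0,0,0,0],[0,0,0,0],[0,0,0,0]]]'

```text
time: 37.72
ee_pos: [0.4409, 0.1064, 0.1056]
tcp_rot: [180.0, -0.1, -177.2]
wrist_force: [-0.3, -0.2, 0.1]
opening: 0.0698
grasp_force: 0.0
```

```bash
python3 - <<'E'
from h import *
w=snap("wrist"); cubes(w,[(.44,.106)])
to(.4403,.1061,.0155,182.8)
E
```

```text
cube 0 [0.4397 0.1064] [29.4 29.6] yaw%90 2.3
at [0.4408 0.1064 0.1054] rot [ 1.7998e+02 -8.0000e-02 -1.7722e+02] q6 10.8 F [ 0.2 -1.1 -0.9]
turn rad -0.0004 then tx 0.0005 ty -0.0002 tz 0.0899
```

Call:
play_rows --steps '[[[0.0007,0,0.0225,0.008],[0,0,0.0225,0],[0,0,0.0225,0],[0,0,0.0224,0],[0,0,0,0]]]'

```text
time: 38.18
ee_pos: [0.4372, 0.1057, 0.0111]
tcp_rot: [-179.9, -0.5, -177.7]
wrist_force: [-1.0, 0.1, -0.3]
opening: 0.07
grasp_force: 0.0
```

Call:
play_rows --steps '[[[0,0,0,0],[0,0,0,0],[0,0,0,0],[0,0,0,0],[0,0,0,0]]]'

```text
time: 38.6
ee_pos: [0.4401, 0.1065, 0.0158]
tcp_rot: [180.0, -0.0, -177.7]
wrist_force: [1.0, 0.3, 0.4]
opening: 0.0701
grasp_force: 0.0
```

Call:
play_rows --steps '[[[0,0,0,0],[0,0,0,0],[0,0,0,0],[0,0,0,0],[0,0,0,0]]]' --gripper 0.02 --squeeze 40

```text
time: 39.02
ee_pos: [0.4395, 0.1063, 0.0149]
tcp_rot: [-180.0, -0.1, -177.7]
wrist_force: [0.0, -0.4, 2.9]
opening: 0.0295
grasp_force: 40.8
```

Call:
play_rows --steps '[[[0,0,0,0],[0,0,0,0],[0,0,0,0],[0,0,0,0],[0,0,0,0]]]'

```text
time: 39.43
ee_pos: [0.4396, 0.1063, 0.0149]
tcp_rot: [-180.0, -0.1, -177.7]
wrist_force: [0.1, -0.8, 5.4]
opening: 0.0295
grasp_force: 40.9
```

Call:
play_rows --steps '[[[0,0,-0.01,0],[0,0,-0.02,0],[0,0,-0.038,0],[0,0,-0.038,0],[0,0,-0.038,0]]]'

```text
time: 39.85
ee_pos: [0.4389, 0.1062, 0.1603]
tcp_rot: [-180.0, -0.2, -177.7]
wrist_force: [1.2, 0.4, -1.9]
opening: 0.0297
grasp_force: 40.4
```

Call:
play_rows --steps '[[[0,0,0,0],[0,0,0,0],[0,0,0,0],[0,0,0,0],[0,0,0,0]]]'

```text
time: 40.27
ee_pos: [0.439, 0.1061, 0.1572]
tcp_rot: [-180.0, -0.3, -177.7]
wrist_force: [0.5, -0.1, 0.0]
opening: 0.0297
grasp_force: 40.5
```

```bash
python3 - <<'E'
from h import *
w=snap("wrist"); z=bot.get_obs()["ee_pos"]; cubes(w,[(z[0],z[1])],z[2]+.027)
to(.6460,-.0146,.158,184.3)
E
```

```text
cube 0 [0.4396 0.1067] [29.5 29.2] yaw%90 2.3
at [0.4391 0.1062 0.1574] rot [-179.98   -0.28 -177.67] q6 11.2 F [ 0.3  0.9 -1.3]
turn rad -0.0344 then tx -0.1973 ty -0.1360 tz -0.0006
```

Call:
play_rows --steps '[[[0,0,0,-0.0344],[-0.0282,-0.0194,0,0],[-0.0282,-0.0194,0,0],[-0.0282,-0.0194,0,0],[-0.0282,-0.0194,0,0]]]'

```text
time: 40.73
ee_pos: [0.5589, 0.0365, 0.1575]
tcp_rot: [180.0, -0.2, -175.7]
wrist_force: [0.8, 0.7, -0.8]
opening: 0.0288
grasp_force: 40.4
```

Call:
play_rows --steps '[[[-0.0282,-0.0194,0,0],[-0.0282,-0.0194,0,0],[-0.0282,-0.0194,0,0],[0,0,0.01,0],[0,0,0.02,0]]]'

```text
time: 41.15
ee_pos: [0.6485, -0.0155, 0.1275]
tcp_rot: [180.0, -0.1, -175.8]
wrist_force: [-0.2, 1.0, -1.6]
opening: 0.0294
grasp_force: 40.5
```

Call:
play_rows --steps '[[[0,0,0.02,0],[0,0,0.02,0],[0,0,0.015,0],[0,0,0,0],[0,0,0,0]]]'

```text
time: 41.57
ee_pos: [0.6455, -0.0142, 0.0719]
tcp_rot: [180.0, -0.3, -175.7]
wrist_force: [-0.6, 0.6, -0.5]
opening: 0.0295
grasp_force: 40.4
```

Call:
play_rows --steps '[[[0,0,0,0],[0,0,0,0],[0,0,0,0],[0,0,0,0],[0,0,0,0]]]'

```text
time: 41.98
ee_pos: [0.6468, -0.0143, 0.0738]
tcp_rot: [-180.0, -0.1, -175.7]
wrist_force: [-0.1, -0.4, -1.3]
opening: 0.0294
grasp_force: 40.4
```

```bash
python3 - <<'E'
from h import *
w=snap("wrist"); z=bot.get_obs()["ee_pos"]; cubes(w,[(z[0],z[1])],z[2]+.027)
nests(w,(.57,.72,-.26,.13))
to(.6460,-.0146,.0505,184.3)
E
```

```text
cube 0 [ 0.6474 -0.0137] [29.8 29.5] yaw%90 4.4
disc [0.6401 0.0651] [15.2 15.4]
at [ 0.6467 -0.0143  0.0736] rot [ 1.800e+02 -1.100e-01 -1.757e+02] q6 -5.6 F [ 0.1  0.4 -0.4]
turn rad 0.0000 then tx 0.0008 ty -0.0003 tz 0.0231
```

Call:
play_rows --steps '[[[0.0011,-0.0007,0.004,0],[0,0,0.006,0],[0,0,0.006,0],[0,0,0.0045,0],[0,0,0.001,0]]]'

```text
time: 42.45
ee_pos: [0.645, -0.0151, 0.0503]
tcp_rot: [180.0, -0.2, -175.7]
wrist_force: [-0.2, -0.6, -0.2]
opening: 0.0294
grasp_force: 40.6
```

Call:
play_rows --steps '[[[0,0,0.001,0],[0,0,0.0008,0],[0,0,0,0],[0,0,0,0],[0,0,0,0]]]'

```text
time: 42.87
ee_pos: [0.6455, -0.0151, 0.05]
tcp_rot: [180.0, -0.1, -175.7]
wrist_force: [-0.6, 0.6, -0.8]
opening: 0.0296
grasp_force: 40.6
```

Call:
play_rows --steps '[[[0,0,0,0],[0,0,0,0],[0,0,0,0],[0,0,0,0],[0,0,0,0]]]' --gripper 0.055

```text
time: 43.28
ee_pos: [0.6455, -0.0151, 0.0499]
tcp_rot: [180.0, -0.1, -175.7]
wrist_force: [-0.2, -0.4, -0.7]
opening: 0.055
grasp_force: 0.0
```

Call:
play_rows --steps '[[[0,0,-0.02,0],[0,0,-0.03,0],[0,0,-0.03,0],[0,0,-0.03,0],[0,0,-0.03,0]]]'

```text
time: 43.7
ee_pos: [0.6456, -0.015, 0.1914]
tcp_rot: [180.0, -0.1, -175.7]
wrist_force: [0.4, -0.8, -0.5]
opening: 0.0551
grasp_force: 0.0
```

Call:
play_rows --steps '[[[0.03,-0.02,-0.02,0],[0.03,-0.02,-0.02,0],[0.03,-0.02,-0.02,0],[0,0,0,0],[0,0,0,0]]]'

```text
time: 44.12
ee_pos: [0.5604, -0.0827, 0.2523]
tcp_rot: [-180.0, 0.1, -175.8]
wrist_force: [0.4, 0.7, 0.2]
opening: 0.0554
grasp_force: 0.0
```

Call:
play_rows --steps '[[[0,0,0,0],[0,0,0,0],[0,0,0,0],[0,0,0,0],[0,0,0,0]]]'

```text
time: 44.53
ee_pos: [0.5609, -0.0812, 0.2492]
tcp_rot: [180.0, -0.2, -175.7]
wrist_force: [-0.1, 0.4, -0.5]
opening: 0.0553
grasp_force: 0.0
```

```bash
python3 - <<'E'
from h import *
w=snap("wrist","w5"); cubes(w,[(.646,-.0146),(.6521,-.0944),(.658,-.174)],.078,.035); nests(w,(.57,.72,-.26,.13))
to(.5734,-.0595,.16,184.3)
E
```

```text
cube 0 [ 0.6458 -0.0206] [30.4 18.3] yaw%90 4.5
cube 1 [ 0.6515 -0.0947] [29.9 29.7] yaw%90 4.4
cube 2 [ 0.649  -0.1809] [14.5 31.5] yaw%90 53.3
disc [0.64   0.0652] [14.6 15.2]
at [ 0.5609 -0.0813  0.2494] rot [ 179.98   -0.21 -175.66] q6 -12.6 F [-0.5  0.2 -1. ]
turn rad 0.0007 then tx -0.0141 ty 0.0208 tz 0.0894
```

View pics/w5.png

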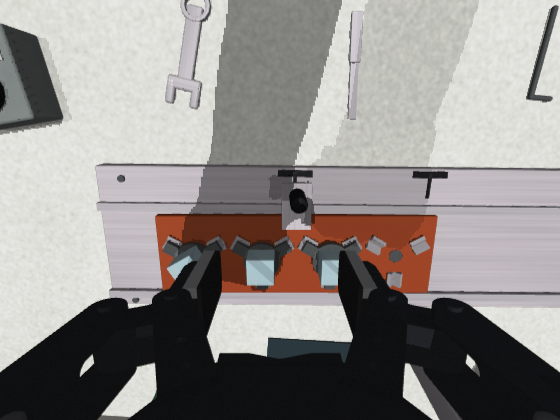

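```bash
python3 - <<'E'
from h import *
for n in("scene","side"):
    c=snap(n); print(n)
    for z in (.078,): cubes(c,[(.646,-.0146),(.6521,-.0944),(.658,-.174)],z,.035)
E
```

```text
scene
cube 0 [ 0.646  -0.0146] [26.5 28.6] yaw%90 3.8
cube 1 [ 0.6524 -0.095 ] [26.2 28. ] yaw%90 2.4
cube 2 [ 0.6585 -0.1744] [27.9 27.1] yaw%90 35.0
side
cube 0 [ 0.6458 -0.0153] [23.1 22.3] yaw%90 5.2
cube 1 [ 0.6516 -0.0955] [22.3 22. ] yaw%90 4.8
cube 2 [ 0.6578 -0.1762] [29.9 28.5] yaw%90 35.8
```

Call:
play_rows --steps '[[[-0.0139,0.0205,0,0.0105],[0,0,0.035,0],[0,0,0.035,0],[0,0,0.035,0],[0,0,0,0]]]'

```text
time: 45.1
ee_pos: [0.5695, -0.0597, 0.1375]
tcp_rot: [179.9, -0.8, -176.3]
wrist_force: [-0.6, 0.5, -1.7]
opening: 0.0554
grasp_force: 0.0
```

Call:
play_rows --steps '[[[0,0,0,0],[0,0,0,0],[0,0,0,0],[0,0,0,0],[0,0,0,0]]]'

```text
time: 45.52
ee_pos: [0.5736, -0.0603, 0.1469]
tcp_rot: [-180.0, 0.0, -176.3]
wrist_force: [-0.6, 0.3, 0.2]
opening: 0.055
grasp_force: 0.0
```

```bash
python3 - <<'E'
from h import *
to(.5734,-.0598,.052,183.7)
E
```

```text
at [ 0.5736 -0.0603  0.1469] rot [-1.7998e+02  1.0000e-02 -1.7631e+02] q6 -9.7 F [-0.6  0.3  0.2]
turn rad -0.0001 then tx 0.0002 ty 0.0005 tz 0.0949
```

Call:
play_rows --steps '[[[0,0.0005,0.024,0],[0,0,0.024,0],[0,0,0.024,0],[0,0,0.018,0],[0,0,0.005,0]]]'

```text
time: 45.93
ee_pos: [0.5713, -0.0596, 0.0476]
tcp_rot: [180.0, -0.3, -176.3]
wrist_force: [-0.9, -0.2, -0.2]
opening: 0.0551
grasp_force: 0.0
```

Call:
play_rows --steps '[[[0,0,0,0],[0,0,0,0],[0,0,0,0],[0,0,0,0],[0,0,0,0]]]' --gripper 0.01 --squeeze 30

```text
time: 46.35
ee_pos: [0.5736, -0.06, 0.0521]
tcp_rot: [-180.0, 0.0, -176.3]
wrist_force: [-1.3, -2.4, 7.1]
opening: 0.0166
grasp_force: 29.5
```

Call:
play_rows --steps '[[[0,0,0,0],[0,0,0,0],[0,0,0,0],[0,0,0,0],[0,0,0,0]]]'

```text
time: 46.77
ee_pos: [0.5735, -0.06, 0.0521]
tcp_rot: [-180.0, 0.0, -176.3]
wrist_force: [-0.6, -1.8, 7.1]
opening: 0.0173
grasp_force: 29.5
```

Call:
play_rows --steps '[[[0,0.002,0,0],[0,0.004,0,0],[0,0.007,0,0],[0,0.009,0,0],[0,0.01,0,0]]]'

```text
time: 47.18
ee_pos: [0.5715, -0.0302, 0.0521]
tcp_rot: [-179.7, 0.0, -176.5]
wrist_force: [-0.4, -14.0, 6.2]
opening: 0.0172
grasp_force: 30.1
```

Call:
play_rows --steps '[[[0,0.01,0,0],[0,0.01,0,0],[0,0.01,0,0],[0,0.01,0,0],[0,0.01,0,0]]]'

```text
time: 47.6
ee_pos: [0.5683, 0.0201, 0.0521]
tcp_rot: [-179.7, 0.0, -176.4]
wrist_force: [-0.3, -14.3, 6.1]
opening: 0.0171
grasp_force: 30.1
```

Call:
play_rows --steps '[[[0,0.01,0,0],[0,0.01,0,0],[0,0.01,0,0],[0,0.01,0,0],[0,0.01,0,0]]]'

```text
time: 48.02
ee_pos: [0.5651, 0.07, 0.052]
tcp_rot: [-179.7, 0.0, -176.4]
wrist_force: [-0.5, -15.1, 7.8]
opening: 0.0173
grasp_force: 30.2
```

Call:
play_rows --steps '[[[0,0.009,0,0],[0,0.007,0,0],[0,0.005,0,0],[0,0.002,0,0],[0,0.001,0,0]]]'

```text
time: 48.43
ee_pos: [0.5635, 0.094, 0.052]
tcp_rot: [-179.7, 0.0, -176.4]
wrist_force: [-0.0, -15.3, 8.1]
opening: 0.0167
grasp_force: 30.4
```

Call:
play_rows --steps '[[[0,0,0,0],[0,0,0,0],[0,0,0,0],[0,0,0,0],[0,0,0,0]]]'

```text
time: 48.85
ee_pos: [0.5635, 0.094, 0.0521]
tcp_rot: [-179.8, 0.0, -176.4]
wrist_force: [-0.5, -11.9, 7.7]
opening: 0.0168
grasp_force: 30.2
```

```bash
python3 - <<'E'
from h import *
to(.563,.0955,.052,183.7)
for n in("scene","side"):
    c=snap(n); print(n)
    cubes(c,[(.636,.141),(.6421,.0616),(.648,-.018)],.078,.035)
E
```

```text
at [0.5635 0.094  0.0521] rot [-1.7980e+02  2.0000e-02 -1.7642e+02] q6 6.0 F [ -0.5 -11.9   7.7]
turn rad -0.0021 then tx 0.0004 ty 0.0015 tz 0.0001
scene
cube 0 [0.6373 0.1377] [25.5 25.5] yaw%90 0.0
cube 1 [0.6415 0.0581] [26.  26.4] yaw%90 4.4
cube 2 [ 0.6461 -0.0206] [27.5 26.7] yaw%90 28.2
side
cube 0 [0.6356 0.1382] [24.8 25.9] yaw%90 2.5
cube 1 [0.6398 0.0591] [24.8 24.9] yaw%90 3.6
cube 2 None
```

Call:
play_rows --steps '[[[0,0,0,0],[0,0,0,0],[0,0,0,0],[0,0,0,0],[0,0,0,0]]]' --gripper 0.055

```text
time: 49.37
ee_pos: [0.5624, 0.0962, 0.0501]
tcp_rot: [180.0, -0.1, -176.3]
wrist_force: [-0.3, 0.4, 0.1]
opening: 0.0551
grasp_force: 0.0
```

Call:
play_rows --steps '[[[0,0,-0.03,0],[0,0,-0.038,0],[0,0,-0.038,0],[0,0,-0.038,0],[0,0,-0.03,0]]]'

```text
time: 49.78
ee_pos: [0.5629, 0.0962, 0.2273]
tcp_rot: [180.0, -0.0, -176.3]
wrist_force: [1.0, 0.2, 0.1]
opening: 0.0548
grasp_force: 0.0
```

Call:
play_rows --steps '[[[0.02,-0.0,-0.02,0],[0.02,0,-0.02,0],[0.02,0,-0.02,0],[0,0,0,0],[0,0,0,0]]]'

```text
time: 50.2
ee_pos: [0.5032, 0.0924, 0.2858]
tcp_rot: [180.0, 0.0, -176.3]
wrist_force: [-0.2, 0.4, -0.1]
opening: 0.0551
grasp_force: 0.0
```

```bash
python3 - <<'E'
from h import *
w=snap("wrist","w6"); cubes(w,[(.6373,.138),(.642,.058),(.647,-.021)],.078,.035); nests(w,(.57,.72,-.2,.26)); print(carrier(w))
for n in("scene","side"):
    c=snap(n); print(n); cubes(c,[(.636,.141),(.6421,.0616),(.648,-.018)],.078,.035)
im,f=tomap(w,.53,.59,-.13,.13,.02)
cv2.imwrite("pics/T2.png",im)
to(.50,-.38,.20,183.7)
E
```

```text
cube 0 [0.6364 0.1389] [29.5 30.1] yaw%90 4.1
cube 1 [0.6407 0.0591] [29.8 29.6] yaw%90 3.8
cube 2 [ 0.6379 -0.0321] [ 5.9 16.3] yaw%90 32.7
disc [0.5802 0.0953] [22.1 23.6]
(array([0.63753533, 0.09875383], dtype=float32), np.float32(3.3781068), [np.float32(0.10087303), np.float32(0.32800543)])
scene
cube 0 [0.6367 0.1376] [25.7 24.3] yaw%90 87.8
cube 1 [0.6408 0.0581] [24.5 26. ] yaw%90 0.0
cube 2 [ 0.646  -0.0211] [26.1 26.3] yaw%90 31.2
side
cube 0 [0.6362 0.1385] [23.5 24. ] yaw%90 0.0
cube 1 [0.6403 0.0586] [23.2 23.4] yaw%90 2.0
cube 2 [ 0.6449 -0.0238] [29.5 27.3] yaw%90 26.6
at [0.5034 0.0922 0.283 ] rot [-179.99   -0.23 -176.29] q6 6.7 F [-0.3 -0.3 -0.8]
turn rad 0.0002 then tx 0.0339 ty -0.4710 tz 0.0830
```

View pics/w6.png

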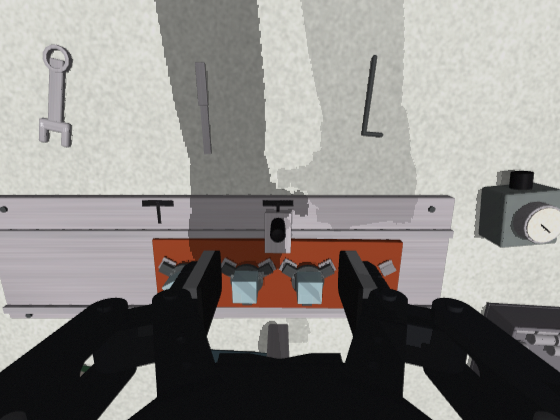

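Call:
play_rows --steps '[[[0,-0.0373,0,0],[0,-0.0373,0,0],[0,-0.0373,0,0],[0,0,0,0],[0,0,0,0]]]'

```text
time: 50.77
ee_pos: [0.5106, -0.0212, 0.2827]
tcp_rot: [180.0, -0.3, -176.5]
wrist_force: [0.8, 0.3, 0.1]
opening: 0.0547
grasp_force: 0.0
```

Call:
play_rows --steps '[[[0,0,0,0],[0,0,0,0],[0,0,0,0],[0,0,0,0],[0,0,0,0]]]'

```text
time: 51.18
ee_pos: [0.5104, -0.0187, 0.2842]
tcp_rot: [180.0, -0.1, -176.2]
wrist_force: [-0.1, -0.2, -0.2]
opening: 0.0548
grasp_force: 0.0
```

```bash
python3 - <<'E'
from h import *
w=snap("wrist","w7"); cubes(w,[(.6373,.138),(.642,.058),(.647,-.021)],.078,.035)
to(.50,-.38,.20,183.7)
E
```

```text
cube 0 [0.6356 0.1379] [28.4 28.4] yaw%90 3.8
cube 1 [0.6408 0.0551] [30.1 22.8] yaw%90 4.4
cube 2 [ 0.6445 -0.0208] [29.6 29.2] yaw%90 33.2
at [ 0.5104 -0.0189  0.2842] rot [ 1.7999e+02 -1.4000e-01 -1.7623e+02] q6 -5.9 F [-0.6  0.4  0.2]
turn rad 0.0012 then tx 0.0337 ty -0.3597 tz 0.0842
```

Call:
play_rows --steps '[[[0.0034,-0.036,0.0084,0],[0.0034,-0.036,0.0084,0],[0.0034,-0.036,0.0084,0],[0.0034,-0.036,0.0084,0],[0.0034,-0.036,0.0084,0]]]' --gripper 0.0

```text
time: 51.65
ee_pos: [0.5047, -0.2016, 0.2421]
tcp_rot: [-180.0, -0.1, -176.3]
wrist_force: [1.6, -0.9, 0.0]
opening: 0.0001
grasp_force: 0.0
```

Call:
play_rows --steps '[[[0.0034,-0.036,0.0084,0],[0.0034,-0.036,0.0084,0],[0.0034,-0.036,0.0084,0],[0.0034,-0.036,0.0084,0],[0.0034,-0.036,0.0084,0]]]'

```text
time: 52.07
ee_pos: [0.4993, -0.3825, 0.1999]
tcp_rot: [-180.0, -0.1, -176.3]
wrist_force: [0.8, 0.5, -0.2]
opening: -0.0001
grasp_force: 0.0
```

Call:
play_rows --steps '[[[0,0,0,0],[0,0,0,0],[0,0,0,0],[0,0,0,0],[0,0,0,0]]]'

```text
time: 52.48
ee_pos: [0.5, -0.3799, 0.2012]
tcp_rot: [-180.0, -0.1, -176.2]
wrist_force: [-0.0, 0.1, -0.6]
opening: -0.0002
grasp_force: 0.0
```

```bash
python3 - <<'E'
from h import *
w=snap("wrist")
im,f=tomap(w,.40,.58,-.48,-.29,.068); g=cv2.cvtColor(im,cv2.COLOR_BGR2GRAY)
m=(g>130).astype(np.uint8)
for k in cv2.findContours(m,cv2.RETR_LIST,cv2.CHAIN_APPROX_NONE)[0]:
    if len(k)>30:
        (x,y),ax,_=cv2.fitEllipse(k)
        if max(ax)/S<.045 and min(ax)/S>.015: print(f((x,y)).round(4),(np.array(ax)/S*1000).round(1),cv2.contourArea(k)/(np.pi/4*ax[0]*ax[1]))
cv2.imwrite("pics/btn.png",im)
o=bot.get_obs(); print(o["ee_pos"],o["tcp_rot"],o["opening"])
E
```

```text
[ 0.5233 -0.4492] [19.9 23.7] 0.6582544701330124
[ 0.5577 -0.2982] [18.8 44.9] 0.8947181658784474
[ 0.49997626 -0.3799433   0.20114446] [-1.79961599e+02 -9.06424486e-02 -1.76210768e+02] 3.523551447474828e-05
```

View pics/btn.png

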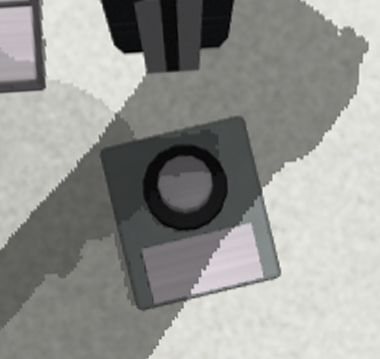

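Call:
play_rows --steps '[[[0.0122,-0.0017,0.031,0],[0,0,0.031,0],[0,0,0.031,0],[0,0,0.027,0],[0,0,0,0]]]'

```text
time: 52.95
ee_pos: [0.4852, -0.381, 0.0749]
tcp_rot: [179.7, -0.5, -176.2]
wrist_force: [0.1, -0.7, -1.3]
opening: -0.0001
grasp_force: 0.0
```

Call:
play_rows --steps '[[[0,0,0,0],[0,0,0,0],[0,0,0,0],[0,0,0,0],[0,0,0,0]]]'

```text
time: 53.37
ee_pos: [0.4877, -0.3839, 0.0819]
tcp_rot: [-179.9, -0.0, -176.3]
wrist_force: [0.2, 0.2, 0.3]
opening: 0.0001
grasp_force: 0.0
```

Call:
play_rows --steps '[[[0,0,0.004,0],[0,0,0.004,0],[0,0,0.003,0],[0,0,0.003,0],[0,0,0.003,0]]]'

```text
time: 53.78
ee_pos: [0.4874, -0.3838, 0.0655]
tcp_rot: [-179.9, -0.0, -176.3]
wrist_force: [-8.8, 6.7, 36.3]
opening: -0.0001
grasp_force: 18.2
```

Call:
play_rows --steps '[[[0,0,0,0],[0,0,0,0],[0,0,0,0],[0,0,0,0],[0,0,0,0]]]'

```text
time: 54.2
ee_pos: [0.4873, -0.3837, 0.0658]
tcp_rot: [-179.9, -0.0, -176.3]
wrist_force: [-5.7, 3.7, 18.7]
opening: 0.0001
grasp_force: 9.4
```

```bash
python3 - <<'E'
from h import *
w=snap("wrist"); s=snap("scene")
o=bot.get_obs(); print(o["ee_pos"],o["wrist_force"],o["torque"])
u=proj(w,o["ee_pos"]).astype(int); print(u, proj(w,(.488,-.3825,.068)))
a=cv2.resize(w["img"][max(0,u[1]-120):u[1]+80,max(0,u[0]-100):u[0]+100],None,fx=2,fy=2,interpolation=cv2.INTER_CUBIC)
v=proj(s,o["ee_pos"]).astype(int)
b=cv2.resize(s["img"][v[1]-40:v[1]+40,v[0]-40:v[0]+40],(400,400),interpolation=cv2.INTER_CUBIC)
a=cv2.resize(a,(400,400)); cv2.imwrite("pics/press.png",cv2.convertScaleAbs(np.hstack([a,b]),alpha=1.6))
E
```

```text
[ 0.48732693 -0.38372425  0.06586276] [-4.97982318  3.32001075 18.62580709] [ 0.82622654  1.00279873 -0.0129376 ]
[278 265] [280.7050441  269.25520419]
```

View pics/press.png

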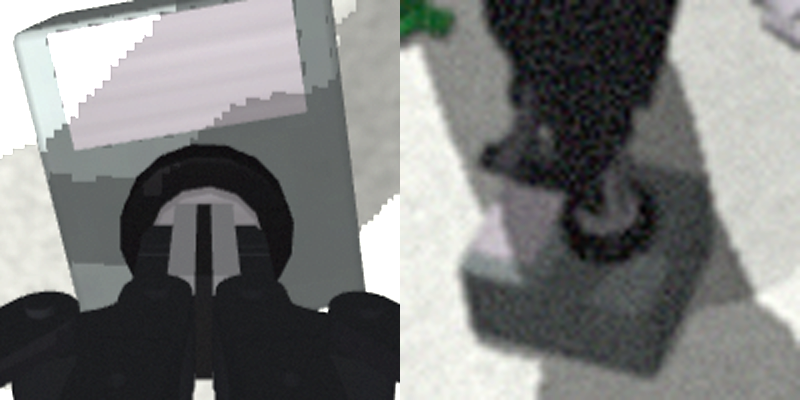

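Call:
play_rows --steps '[[[0,0,-0.001,0],[0,0,0,0],[0,0,0,0],[0,0,0,0],[0,0,0,0]]]'

```text
time: 54.72
ee_pos: [0.4873, -0.3837, 0.0659]
tcp_rot: [-179.9, -0.1, -176.3]
wrist_force: [-2.6, 2.1, 12.9]
opening: -0.0002
grasp_force: 6.5
```

Call:
play_rows --steps '[[[0,0,-0.001,0],[0,0,0,0],[0,0,0,0],[0,0,0,0],[0,0,0,0]]]'

```text
time: 55.13
ee_pos: [0.4873, -0.3836, 0.0661]
tcp_rot: [-180.0, -0.1, -176.3]
wrist_force: [-1.1, 1.3, 7.3]
opening: -0.0
grasp_force: 3.6
```

Call:
play_rows --steps '[[[0,0,-0.001,0],[0,0,0,0],[0,0,0,0],[0,0,0,0],[0,0,0,0]]]'

```text
time: 55.55
ee_pos: [0.4872, -0.3836, 0.0664]
tcp_rot: [-180.0, -0.1, -176.3]
wrist_force: [1.1, -1.3, 4.0]
opening: -0.0002
grasp_force: 2.3
```

Call:
play_rows --steps '[[[0,0,-0.001,0],[0,0,0,0],[0,0,0,0],[0,0,0,0],[0,0,0,0]]]'

```text
time: 55.97
ee_pos: [0.4872, -0.3836, 0.0673]
tcp_rot: [-180.0, -0.1, -176.3]
wrist_force: [2.0, -0.2, 3.9]
opening: -0.0004
grasp_force: 2.0
```

Call:
play_rows --steps '[[[0,0,-0.002,0],[0,0,0,0],[0,0,0,0],[0,0,0,0],[0,0,0,0]]]'

```text
time: 56.38
ee_pos: [0.4871, -0.3834, 0.0692]
tcp_rot: [180.0, -0.2, -176.3]
wrist_force: [1.5, -2.1, 2.5]
opening: 0.0001
grasp_force: 1.5
```

Call:
play_rows --steps '[[[0,0,-0.002,0],[0,0,0,0],[0,0,0,0],[0,0,0,0],[0,0,0,0]]]'

```text
time: 56.8
ee_pos: [0.4869, -0.3833, 0.0711]
tcp_rot: [180.0, -0.2, -176.3]
wrist_force: [0.5, -0.0, 2.3]
opening: 0.0001
grasp_force: 0.9
```

Call:
play_rows --steps '[[[0,0,-0.002,0],[0,0,0,0],[0,0,0,0],[0,0,0,0],[0,0,0,0]]]'

```text
time: 57.22
ee_pos: [0.487, -0.3834, 0.0731]
tcp_rot: [180.0, -0.2, -176.3]
wrist_force: [0.2, -0.4, 1.0]
opening: -0.0001
grasp_force: 0.0
```

Call:
play_rows --steps '[[[0,0,-0.025,0],[0,0,-0.034,0],[0,0,-0.034,0],[0,0,-0.034,0],[0,0,0,0]]]'

```text
time: 57.63
ee_pos: [0.4888, -0.3845, 0.2078]
tcp_rot: [-179.6, 0.3, -176.3]
wrist_force: [2.1, -0.2, 1.1]
opening: -0.0003
grasp_force: 0.0
```

Call:
play_rows --steps '[[[-0.0089,0.0393,0,0],[-0.0089,0.0393,0,0],[-0.0089,0.0393,0,0],[-0.0089,0.0393,0,0],[-0.0089,0.0393,0,0]]]' --gripper 0.055

```text
time: 58.05
ee_pos: [0.519, -0.1828, 0.2]
tcp_rot: [180.0, -0.1, -176.3]
wrist_force: [0.8, 0.6, 0.2]
opening: 0.0551
grasp_force: 0.0
```

Call:
play_rows --steps '[[[-0.0089,0.0393,0,0],[-0.0089,0.0393,0,0],[-0.0089,0.0393,0,0],[-0.0089,0.0393,0,0],[-0.0089,0.0393,0,0]]]'

```text
time: 58.47
ee_pos: [0.5507, 0.0165, 0.2001]
tcp_rot: [180.0, -0.1, -176.3]
wrist_force: [0.0, -1.1, 1.5]
opening: 0.0552
grasp_force: 0.0
```

Call:
play_rows --steps '[[[-0.0089,0.0393,0,0],[-0.0089,0.0393,0,0],[0,0,0,0],[0,0,0,0],[0,0,0,0]]]'

```text
time: 58.88
ee_pos: [0.5634, 0.0941, 0.1998]
tcp_rot: [-180.0, -0.2, -176.2]
wrist_force: [-0.1, -0.7, -0.6]
opening: 0.0545
grasp_force: 0.0
```

Call:
play_rows --steps '[[[0,0,0,0],[0,0,0,0],[0,0,0,0],[0,0,0,0],[0,0,0,0]]]'

```text
time: 59.3
ee_pos: [0.5636, 0.0934, 0.2002]
tcp_rot: [180.0, -0.1, -176.4]
wrist_force: [0.1, 0.3, -0.4]
opening: 0.055
grasp_force: 0.0
```

```bash
python3 - <<'E'
from h import *
to(.5627,.0946,.053,183.6)
for n in("scene","side"):
    c=snap(n); print(n); cubes(c,[(.636,.141),(.6421,.0616),(.648,-.018)],.078,.035)
E
```

```text
at [0.5636 0.0934 0.2002] rot [ 1.7999e+02 -1.3000e-01 -1.7636e+02] q6 5.8 F [ 0.1  0.3 -0.4]
turn rad 0.0007 then tx 0.0008 ty 0.0012 tz 0.1472
scene
cube 0 [0.6373 0.1377] [25.5 25.5] yaw%90 0.0
cube 1 [0.6414 0.0582] [25.6 25.1] yaw%90 3.2
cube 2 [ 0.6461 -0.021 ] [26.2 26.9] yaw%90 31.5
side
cube 0 [0.6365 0.138 ] [25.4 25. ] yaw%90 3.8
cube 1 [0.6407 0.0582] [24.8 25.3] yaw%90 1.9
cube 2 None
```

Call:
play_rows --steps '[[[0.0008,0.0012,0.034,0],[0,0,0.034,0],[0,0,0.034,0],[0,0,0.027,0],[0,0,0.018,0]]]'

```text
time: 59.82
ee_pos: [0.5609, 0.0949, 0.0498]
tcp_rot: [-180.0, -0.3, -176.3]
wrist_force: [-1.1, 0.0, 0.9]
opening: 0.0553
grasp_force: 0.0
```

Call:
play_rows --steps '[[[0,0,0,0],[0,0,0,0],[0,0,0,0],[0,0,0,0],[0,0,0,0]]]'

```text
time: 60.23
ee_pos: [0.5632, 0.0953, 0.0548]
tcp_rot: [180.0, -0.0, -176.3]
wrist_force: [0.8, -0.3, 0.1]
opening: 0.055
grasp_force: 0.0
```

Call:
play_rows --steps '[[[0,0,0,0],[0,0,0,0],[0,0,0,0],[0,0,0,0],[0,0,0,0]]]' --gripper 0.01 --squeeze 30

```text
time: 60.65
ee_pos: [0.5625, 0.0946, 0.0536]
tcp_rot: [-179.9, -0.1, -176.3]
wrist_force: [-0.9, -4.6, 5.1]
opening: 0.0168
grasp_force: 29.6
```

Call:
play_rows --steps '[[[0,0,0,0],[0,0,0,0],[0,0,0,0],[0,0,0,0],[0,0,0,0]]]'

```text
time: 61.07
ee_pos: [0.5626, 0.0946, 0.0536]
tcp_rot: [-179.9, -0.1, -176.3]
wrist_force: [-1.4, -4.9, 6.4]
opening: 0.0169
grasp_force: 29.6
```

Call:
play_rows --steps '[[[0,-0.002,0,0],[0,-0.004,0,0],[0,-0.007,0,0],[0,-0.009,0,0],[0,-0.01,0,0]]]'

```text
time: 61.48
ee_pos: [0.5644, 0.0658, 0.0536]
tcp_rot: [179.7, -0.1, -176.1]
wrist_force: [-2.2, 11.9, 4.3]
opening: 0.0171
grasp_force: 30.1
```

Call:
play_rows --steps '[[[0,-0.01,0,0],[0,-0.01,0,0],[0,-0.01,0,0],[0,-0.01,0,0],[0,-0.01,0,0]]]'

```text
time: 61.9
ee_pos: [0.5677, 0.0156, 0.0536]
tcp_rot: [179.7, -0.1, -176.1]
wrist_force: [-2.4, 12.7, 5.7]
opening: 0.0171
grasp_force: 30.2
```

Call:
play_rows --steps '[[[0,-0.01,0,0],[0,-0.01,0,0],[0,-0.01,0,0],[0,-0.01,0,0],[0,-0.01,0,0]]]'

```text
time: 62.32
ee_pos: [0.5709, -0.0342, 0.0536]
tcp_rot: [179.7, -0.1, -176.1]
wrist_force: [-2.4, 14.6, 6.7]
opening: 0.0173
grasp_force: 30.4
```

Call:
play_rows --steps '[[[0,-0.009,0,0],[0,-0.007,0,0],[0,-0.005,0,0],[0,-0.003,0,0],[0,-0.001,0,0]]]'

```text
time: 62.73
ee_pos: [0.5725, -0.0592, 0.0536]
tcp_rot: [179.7, -0.1, -176.2]
wrist_force: [-2.8, 14.9, 7.1]
opening: 0.0169
grasp_force: 30.4
```

Call:
play_rows --steps '[[[0,0,0,0],[0,0,0,0],[0,0,0,0],[0,0,0,0],[0,0,0,0]]]'

```text
time: 63.15
ee_pos: [0.5725, -0.0593, 0.0536]
tcp_rot: [179.8, -0.1, -176.2]
wrist_force: [-2.9, 10.1, 6.5]
opening: 0.0172
grasp_force: 30.2
```

```bash
python3 - <<'E'
from h import *
to(.5733,-.0602,.052,183.6)
for n in("scene","side"):
    c=snap(n); print(n); cubes(c,[(.646,-.0146),(.6521,-.0944),(.658,-.174)],.078,.035)
E
```

```text
at [ 0.5725 -0.0593  0.0536] rot [ 1.7976e+02 -1.0000e-01 -1.7617e+02] q6 -9.8 F [-2.9 10.1  6.5]
turn rad 0.0040 then tx -0.0007 ty -0.0010 tz 0.0016
scene
cube 0 [ 0.6461 -0.0129] [27.3 28.9] yaw%90 4.8
cube 1 [ 0.6521 -0.093 ] [27.1 27.7] yaw%90 3.1
cube 2 [ 0.6587 -0.172 ] [28.5 26.9] yaw%90 29.7
side
cube 0 [ 0.6457 -0.0129] [24.3 23.9] yaw%90 3.4
cube 1 [ 0.6511 -0.0925] [23.3 22.2] yaw%90 6.8
cube 2 [ 0.6715 -0.174 ] [ 8. 13.] yaw%90 26.6
```

Call:
play_rows --steps '[[[0,-0.001,0,0],[0,-0.001,0,0],[0,-0.001,0,0],[0,0,0,0],[0,0,0,0]]]'

```text
time: 63.67
ee_pos: [0.5727, -0.0618, 0.0536]
tcp_rot: [179.7, -0.1, -176.1]
wrist_force: [-3.0, 13.0, 7.4]
opening: 0.0172
grasp_force: 30.3
```

Call:
play_rows --steps '[[[0,0,0,0],[0,0,0,0],[0,0,0,0],[0,0,0,0],[0,0,0,0]]]' --gripper 0.055

```text
time: 64.08
ee_pos: [0.5726, -0.0646, 0.0529]
tcp_rot: [180.0, -0.2, -176.3]
wrist_force: [-0.9, 0.7, 0.0]
opening: 0.0551
grasp_force: 0.0
```

Call:
play_rows --steps '[[[0,0,-0.03,0],[0,0,-0.038,0],[0,0,-0.038,0],[0,0,-0.038,0],[0,0,-0.03,0]]]'

```text
time: 64.5
ee_pos: [0.5731, -0.0647, 0.2302]
tcp_rot: [-180.0, -0.0, -176.3]
wrist_force: [1.6, -0.0, -0.0]
opening: 0.0552
grasp_force: 0.0
```

Call:
play_rows --steps '[[[0.025,-0.01,-0.02,0],[0.025,-0.01,-0.02,0],[0.025,-0.01,-0.02,0],[0,-0.005,0,0],[0,0,0,0]]]'

```text
time: 64.92
ee_pos: [0.5005, -0.1053, 0.2889]
tcp_rot: [-179.9, 0.0, -176.4]
wrist_force: [0.6, -0.3, -0.1]
opening: 0.0549
grasp_force: 0.0
```

Call:
play_rows --steps '[[[0,0,0,0],[0,0,0,0],[0,0,0,0],[0,0,0,0],[0,0,0,0]]]'

```text
time: 65.33
ee_pos: [0.5008, -0.1039, 0.2865]
tcp_rot: [180.0, -0.2, -176.3]
wrist_force: [-0.1, 0.0, -0.6]
opening: 0.055
grasp_force: 0.0
```

```bash
python3 - <<'E'
from h import *
g=[(.646,-.0146),(.6521,-.0944),(.658,-.174)]
for n in("wrist","scene","side"):
    c=snap(n); print(n); cubes(c,g,.078,.035)
    if n=="wrist":
        nests(c,(.57,.72,-.26,.13)); im,f=tomap(c,.52,.68,-.2,.12,.032)
        print(carrier(c)); im,f=tomap(c,.53,.59,-.12,.0,.02); cv2.imwrite("pics/fin.png",cv2.resize(im,None,fx=3,fy=3))
print(bot.get_obs()["wrist_force"],bot.get_obs()["ee_pos"])
E
```

```text
wrist
cube 0 [ 0.646  -0.0217] [29.3 17.3] yaw%90 4.4
cube 1 [ 0.6515 -0.0946] [29.9 29.3] yaw%90 6.3
cube 2 [ 0.6612 -0.1632] [15.1 30.4] yaw%90 73.6
(array([ 0.647434  , -0.05512682], dtype=float32), np.float32(4.4498377), [np.float32(0.09999334), np.float32(0.32771918)])
scene
cube 0 [ 0.6462 -0.0151] [26.1 27.5] yaw%90 4.0
cube 1 [ 0.6524 -0.0951] [25.5 28.5] yaw%90 0.0
cube 2 [ 0.6585 -0.1756] [27.2 28.2] yaw%90 33.7
side
cube 0 [ 0.646  -0.0157] [22.2 21.1] yaw%90 4.6
cube 1 [ 0.6519 -0.0955] [22.5 20.7] yaw%90 6.3
cube 2 [ 0.6582 -0.1769] [29.5 28.1] yaw%90 36.0
[-0.53810008 -0.71174687  1.07614758] [ 0.50073319 -0.10404177  0.28699558]
```

View pics/fin.png

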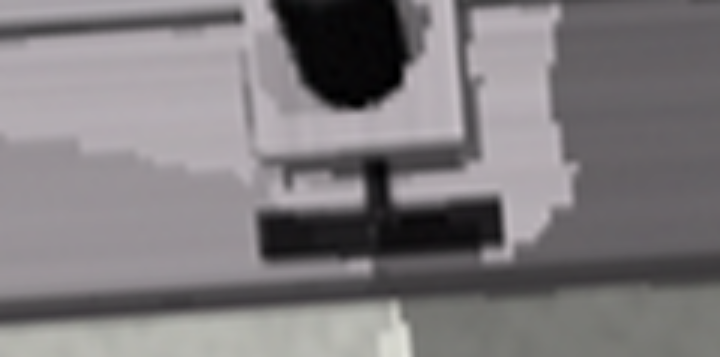

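```bash
python3 -c "
from workcell import bot
print(bot.job_done())"
```

```text
the job is handed in; nothing more can be done
None
```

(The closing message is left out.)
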